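Clear the scrap bracket into the waste chute

TASK

The measuring cylinder has toppled over on the plywood shelf and blocks the way to the waste chute. Stand it upright again on the shelf, out of the way, and let go of it; then push the scrap steel angle bracket along the shelf, without lifting it, over the edge so that it drops into the chute. The cylinder must still be standing on the shelf at the end; leave the flange, the jar, the beaker, the bottle and the screwdriver where they are.

Things in the scene. Friction and masses are not known exactly. Their poses are not given: they have to be found in the camera images.
- stand: Fixed stand: plywood shelf, with an aluminium waste chute against its edge on the robot's right. Origin at bench height (z 0) straight below the middle of that edge; z up, +y from the edge onto the shelf, -y out over the chute, x along the edge, away from the robot. Shelf top flat, no rims, 150 mm above the bench: x -170 to 170, y 0 to 340 mm. Yaw within 15 degrees of the room.
- ledge (a point): Middle of the shelf's top edge above the chute, at shelf-top height (150 mm above the bench). Axes as stand.
- chute (a point): Middle of the chute's open mouth, 105 mm out from the shelf edge, 115 mm above the bench. Inside: 260 mm (x) by 206 mm (y), right against the shelf edge; 4 mm walls, tops (with bead) at 119 mm, so 31 mm below the shelf top. The floor slopes down away from the shelf, from 82 mm at the edge to 8 mm at 120 mm out, then is level at 6 mm.
- cylinder: White plastic measuring cylinder with grey rings, 150 mm tall, about 0.28 kg, solid, bottom-heavy: hexagonal foot 60 mm across flats, 12 mm thick; tube 36 mm in diameter. Origin: centre of the foot's underside; z along the tube to the rim. It starts lying on the shelf between bracket and chute edge, on a flat of the foot and its lip, along the stand's x within 12 degrees, rim towards the robot.
- rim (a point): Centre of the cylinder's rim, 150 mm from its origin along its z. Lip (last 5 mm) 40 mm in diameter. While it lies, the tube's axis is about 30 mm above the shelf at the foot, 20 mm at the rim. Pinched lightly (3 N) near the rim and lifted, it swings down in the pads towards upright, up to 30 degrees short; a firm grip holds its angle. Centre of mass near the foot (about 20 mm up).
- bracket: Scrap steel angle bracket, about 0.35 kg: foot plate 100 (x) by 70 mm (y), 6 mm thick; along its +y edge a 6 mm upright, 45 mm high overall; small gusset between them. Origin: centre of the underside; z up; outer faces at y +35 and -35 mm. Starts flat on the shelf, 200 to 220 mm from the chute edge, upright on the side away from the chute, yaw within 20 degrees of the stand's.
- flange: Round grey plastic pipe flange, 80 mm in diameter and 26 mm high with a raised hub, lying on the shelf's far corner; leave it. Origin: centre of its underside.
- jar: Small lidded jar, 48 mm in diameter, 45 mm high, on the shelf near its side away from the robot; leave it. Origin: centre of its underside.
- beaker: Open glass beaker, 84 mm in diameter, 110 mm high, upright on the bench left of the stand; leave it. Origin: centre of its underside.
- bottle: Amber glass bottle with black cap, 72 mm in diameter, 170 mm high, upright on the bench left of the stand; leave it. Origin: centre of its underside.
- screwdriver: Black-handled screwdriver lying on the bench right of the stand; leave it. Origin on the tool's length, at bench level.
There are look-alikes about, which are no part of the job. Leave any pink look-alike of the cylinder alone.

How it is judged:
By the outcome, as a careful person would: the job done as asked, in the order asked, and still so for the second after the job is handed in, with the robot touching nothing.
It also fails if it takes over 72 s, if anything falls off the work surface, if the arm or the gripper's body presses on something with over 40 N, if the wrist force passes 120 N, or if a joint passes its speed limit or range.

ROBOT

A 6-joint arm with a two-finger parallel gripper is mounted at the origin on the work surface. World frame = base frame: x ahead of the robot, y to its left, z up, the work surface at z = 0. Lengths are in m, angles in rad, forces in N, time in s.
With the tool pointing down it reaches from about 0.275 to 0.85 m from the base axis. Payload 5.2 kg.
Tool frame: the origin (TCP) lies between the finger pads; the fingertips stand 11 mm ahead of it and the grasp point (between the pads) lies 8 mm behind it; z points along the fingers, x is the direction in which the jaws open and shut, and the axes are right-handed (so a half turn about z gives the same grasp; the last joint's range is limited). The gripper opens to 85 mm and grips with 20 to 120 N. Pads are 22 mm wide; open, the fingers measure 114 mm over their backs; the gripper's body (76 mm by 85 mm) begins 54 mm behind the grasp point. The pads swing forward as they close: fully open they stand 13 mm farther back than shut.
Start: joints at [0.91, 0.259, 1.535, -0, 1.348, -0.203], TCP at [0.243, 0.493, 0.242] pointing down, gripper open.
Joint ranges: [-3.14, 3.14], [-0.91, 2.08], [0.19, 2.58], [-1.22, 4.36], [0.22, 2.71], [-3.12, 3.12]. Speed limits (rad/s): [2.57, 2.57, 3.14, 3.14, 3.14, 3.14].

INTERFACE

Orientations are given as a unit quaternion [x, y, z, w].
In Python, from station import telemetry, grab_frame, env gives the robot as it stands. The module is installed in compiled form; this text tells all that it offers.
- The arm moves only by the tool play_rows, never from a script. Its arguments are lists of equal length, an entry for each row: "offset": the shift along the tool's x, y, z in units of 0.4 m (1.0 is 0.4 m), a list of three; "dr": the turn, a rotation vector about the tool's x, y, z in units of 2 pi rad (1.0 is 2 pi rad), a list of three. In form: {"offset": [[dx, dy, dz], ...], "dr": [[wx, wy, wz], ...]}. A call has 1 to 20 rows; each row is the pose to reach, as a shift and turn from the pose commanded when the call began, along the tool's axes at that moment, turning the shorter way round; what a row does not reach only later rows make up. A row lasts 1/12 s, in which the tool goes at most 41.7 mm and 7.16 degrees, less where a joint would pass 70% of its speed; a pose out of reach is approached as far as the arm can. A call with a number of a shift or a turn outside -1 to 1 is refused whole. A call with a gripper value outside its range is refused whole. "claw" is the opening, from 0 (shut) to 1 (fully open), set as the call begins (left out, the last holds). The fingers move at their own pace and stop on an object; "grip_force" is the grip in N (left out, the last holds). Time passes only in rows, so rows that repeat a pose let the fingers close. It gives the time, the measured TCP pose, the force and the opening at its end, in the units of the state.
- telemetry.get_obs(): the state, without advancing time (a new reading comes with each control period).
- grab_frame(name): name is "side" or "top"; returns a dict with "img" (400x640x3 uint8, blue, green, red), "z_map" (400x640 float32, m along the optical axis (not along the pixel's ray), 0 where there is no reading), "fx", "fy", "cx", "cy" (pixels), "k1" (the pictures are not rectified: a ray, as slopes to the right and down, at radius r is drawn at 1 + k1 r^2 times it, then the intrinsics apply), "rvec" (rotation vector, rad) and "tvec" (3), from world to camera coordinates, as OpenCV has them. Camera axes: x right, y down, z forward; pixel columns grow to the right and rows downward; lengths in m; the calibration is good to about 2 mm. A picture is of the moment at which its call begins.
- env.close_job(): hands the job in, once; it reports no verdict.
The state is a dict: "time": time; "qpos": joint angles; "dq": joint speeds; "joint_torque": joint torques, N m; "tcp_pos": TCP position; "tool_rot": TCP orientation; "contact_force": force on the tool from outside, world axes, zero at the start; "moment": the same for the moment, N m; "opening": finger opening in m.
Only numpy, scipy, OpenCV 4.12 (cv2) and the standard library are available. Lean on these libraries where they do the work, as an engineer would, in place of code of your own. Each camera call takes 0.05 s, during which the arm holds its last target.

## Working session

There is one attempt and no reset: what is moved stays moved. The work goes in short steps, Python scripts to look and compute and a tool call to move; the robot and the scene stay as the last step left them, time stands still between calls to the robot, and variables do not carry over. Pictures are saved under pics/ and viewed, and the job is handed in when it is done.

Besides the shell and the picture viewer there is one more tool, called after "Emit:" as a command line: name --argument value ..., lists and objects as JSON in quotes. play_rows: Moves the arm, as the interface text tells. Its arguments: {"type":"object","properties":{"offset":{"type":"array"},"dr":{"type":"array"},"claw":{"type":"number"},"grip_force":{"type":"number"}},"required":["offset","dr"]}

```bash
mkdir -p pics
cat > h.py <<'E'
import numpy as np, cv2
from station import telemetry, grab_frame, env
def cam(n,save=None):
    f=grab_frame(n)
    if save: cv2.imwrite('pics/'+save,f['img'])
    R=cv2.Rodrigues(np.array(f['rvec'],float))[0]; f['R']=R; f['t']=np.array(f['tvec'],float).ravel()
    return f
def ray(f,u,v):
    x=np.array([(u-f['cx'])/f['fx'],(v-f['cy'])/f['fy']]); p=x.copy()
    for _ in range(20): p=x/(1+f['k1']*(p@p))
    d=f['R'].T@np.array([p[0],p[1],1.]); o=-f['R'].T@f['t']; return o,d
def onplane(f,u,v,z):
    o,d=ray(f,u,v); return o+d*(z-o[2])/d[2]
def depthpt(f,u,v):
    o,d=ray(f,u,v); return o+d*f['z_map'][int(v),int(u)]
def proj(f,P):
    c=f['R']@np.array(P,float)+f['t']; p=c[:2]/c[2]; p=p*(1+f['k1']*(p@p)); return [p[0]*f['fx']+f['cx'],p[1]*f['fy']+f['cy']]
def cloud(f):
    v,u=np.mgrid[0:400,0:640]
    x=np.stack([(u-f['cx'])/f['fx'],(v-f['cy'])/f['fy']],-1); p=x.copy()
    for _ in range(20): p=x/(1+f['k1']*(p**2).sum(-1,keepdims=True))
    z=f['z_map'][...,None]; c=np.concatenate([p*z,z],-1)
    W=(c-f['t'])@f['R']; W[f['z_map']==0]=np.nan
    return W
E
python3 - <<'E'
from h import *
for n in ('top','side'):
    f=cam(n,n+'0.png'); print(n,f['fx'],f['fy'],f['cx'],f['cy'],f['k1'],-f['R'].T@f['t'],f['R'][2], (f['z_map']==0).mean())
print(telemetry.get_obs())
E
```

```text
top 406.81077875249196 406.81077875249196 318.0702977844319 198.67280808160135 -0.0018606215386596963 [ 0.31242806 -0.01952758  1.45154065] [ 0.13243165  0.00361086 -0.99118556] 0.0041484375
side 485.35652763124403 485.35652763124403 311.2026412699922 206.60622215775174 -0.09636011650418556 [0.20340604 1.38083518 0.95812053] [ 0.18304955 -0.84690729 -0.49924032] 0.0429140625
{'time': 0.1, 'qpos': array([ 9.10172477e-01,  2.59305747e-01,  1.53595219e+00, -3.83879297e-05,
        1.34798700e+00, -2.02839909e-01]), 'dq': array([ 0.00056471, -0.00207092, -0.00078647,  0.00054125,  0.00068397,
        0.00075288]), 'joint_torque': array([ 2.37609951e-03, -4.46970463e+01, -2.91249579e+01, -2.05000847e-04,
        6.41006482e-03,  6.73931609e-06]), 'tcp_pos': array([0.24281192, 0.49300693, 0.24154723]), 'tool_rot': array([ 8.49103260e-01,  5.28226250e-01, -7.68527360e-04,  3.03682514e-04]), 'contact_force': array([-0.54638018, -0.54069014, -0.77951862]), 'moment': array([-0.0196868 ,  0.0387135 ,  0.00565632]), 'opening': 0.08537205030220377}
```

View pics/top0.png

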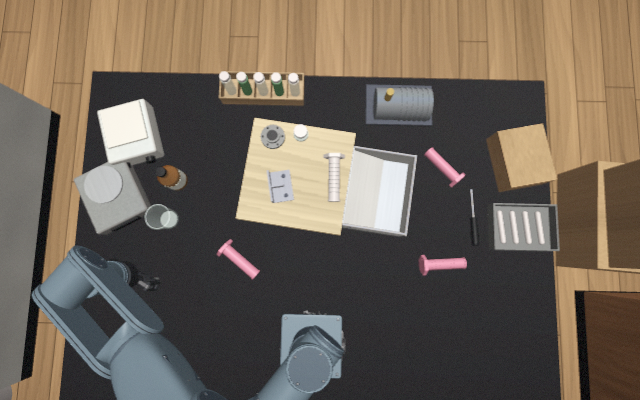

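View pics/side0.png

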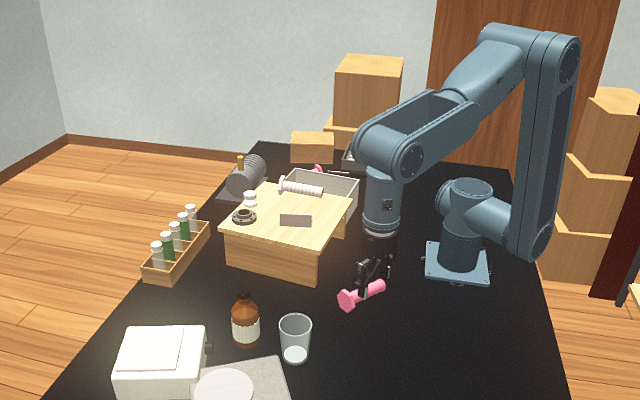

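The top view shows the white, grey-ringed cylinder lying at about (333,178), foot at (333,155), and the bracket at (281,186). The shelf edge runs from (355,131) to (341,234). Things that could be taken for the cylinder: pink ones at (238,260), (442,265) and (445,166), and white rods in the tray at (527,228). I choose (333,178), the only white one with grey rings on the shelf.

Run:
```python
from h import *
f=cam('top'); W=cloud(f); img=f['img']
crop=cv2.resize(img[105:250,225:425],None,fx=4,fy=4,interpolation=cv2.INTER_CUBIC); cv2.imwrite('pics/crop0.png',crop)
hsv=cv2.cvtColor(img,cv2.COLOR_BGR2HSV)
# shelf: z~.15
Z=W[...,2]; m=(abs(Z-.15)<.006); m[:100]=0; m[260:]=0; m[:,:220]=0; m[:,420:]=0
c=max(cv2.findContours(m.astype(np.uint8),0,2)[0],key=cv2.contourArea)
r=cv2.minAreaRect(c); b=cv2.boxPoints(r); print('shelf',r)
for p in b: print(p,onplane(f,*p,.15))
print('med shelf z',np.nanmedian(Z[m]))
# things above shelf
m2=(Z>.158)&(Z<.24); m2[:115]=0; m2[240:]=0; m2[:,:235]=0; m2[:,358:]=0
n,l,s,ce=cv2.connectedComponentsWithStats(m2.astype(np.uint8))
for i in range(1,n):
    if s[i,4]>15:
        q=W[l==i]; print(s[i],ce[i],q.mean(0),q.min(0),q.max(0))
        rr=cv2.minAreaRect(q[:,:2].astype(np.float32)*1000); print(rr)
```

```text
shelf ((295.8005676269531, 175.54623413085938), (105.9078369140625, 103.17080688476562), 8.746161460876465)
[235.61848 218.47977] [0.41615226 0.24813266 0.15      ]
[251.30635 116.50866] [0.75620345 0.21304397 0.15      ]
[355.98267 132.6127 ] [ 0.70905196 -0.1347611   0.15      ]
[340.2948 234.5838] [ 0.37241012 -0.08833846  0.15      ]
med shelf z 0.15098247140970436
[261 124  24  25 457] [272.58424508 136.01531729] [0.68555851 0.1375368  0.16940343] [0.64789211 0.10040664 0.1583532 ] [0.72783065 0.17653853 0.18518644]
((687.1167602539062, 138.41766357421875), (77.12104797363281, 78.0424575805664), 76.24121856689453)
[294 124  15  17 201] [300.75621891 132.35820896] [0.69399532 0.04543563 0.18858308] [0.67474353 0.02296152 0.15862318] [0.72037106 0.06860636 0.203771  ]
((696.2892456054688, 45.535213470458984), (43.57619857788086, 43.781272888183594), 41.059574127197266)
[324 153  22  49 592] [334.06756757 175.18918919] [ 0.5564871  -0.06355828  0.19195317] [ 0.47704189 -0.0978976   0.16237392] [ 0.62689078 -0.03048845  0.21717211]
((551.5401000976562, -65.6053695678711), (149.5714111328125, 67.43576049804688), 1.1056097745895386)
[267 170  20  33 240] [275.00833333 187.4       ] [0.51603508 0.12269058 0.17457688] [0.46919167 0.08884652 0.15804221] [0.56737908 0.14767295 0.20257242]
((522.6638793945312, 113.23014831542969), (99.63594818115234, 55.63455581665039), 9.578035354614258)
[273 170  14  11  43] [279.11627907 174.62790698] [0.56041511 0.11273518 0.15994335] [0.5424912  0.09112484 0.15806145] [0.57637434 0.13268479 0.16485191]
((558.3627319335938, 110.21012878417969), (30.610149383544922, 43.23689270019531), 8.808892250061035)
[288 170   4  12  20] [289.4  176.45] [0.55528937 0.07937541 0.15954012] [0.54044793 0.07376342 0.15803038] [0.57665544 0.08449348 0.16367956]
((558.0369873046875, 81.16864013671875), (36.773651123046875, 9.609811782836914), 9.916036605834961)
```

View pics/crop0.png

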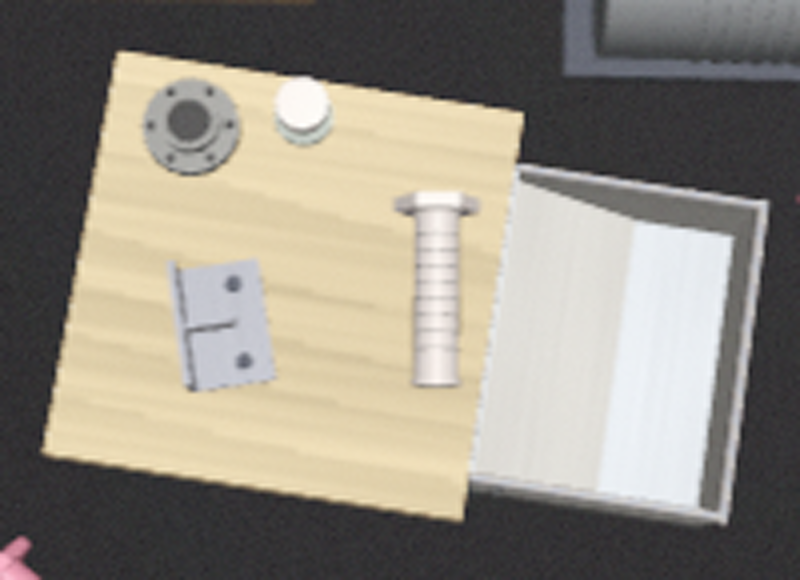

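```bash
cat >> h.py <<'E'
E0=np.array([.540,-.112]) ; 
def stand(p,e=None):
    d=np.array(p[:2])-ORG; return np.array([d@XS,d@YS])
A_=np.array([.7085,-.1345]);B_=np.array([.3715,-.0895])
E
python3 - <<'E'
from h import *
from scipy.ndimage import label
f=cam('top'); W=cloud(f); Z=W[...,2]
# shelf edges subpixel: fit lines on depth-mask border per side, using colour (plywood) mask
hsv=cv2.cvtColor(f['img'],cv2.COLOR_BGR2HSV)
m=((hsv[...,0]>10)&(hsv[...,0]<35)&(hsv[...,1]>40)&(hsv[...,2]>120)).astype(np.uint8); m[:112]=0;m[242:]=0;m[:,:230]=0;m[:,365:]=0
# right edge: last mask pixel of each row, casting on z=.15
P=[];Q=[]
for v in range(145,228):
    u=np.where(m[v])[0]; P.append(onplane(f,u.max()+.5,v,.15)[:2]); 
for v in range(125,212):
    u=np.where(m[v])[0]; Q.append(onplane(f,u.min()-.5,v,.15)[:2])
N=[];F=[]
for u in range(245,335):
    v=np.where(m[:,u])[0]; N.append(onplane(f,u,v.max()+.5,.15)[:2])
for u in range(258,350):
    v=np.where(m[:,u])[0]; F.append(onplane(f,u,v.min()-.5,.15)[:2])
L={}
for n,p in (('right',P),('left',Q),('near',N),('far',F)):
    l=cv2.fitLine(np.array(p,np.float32),cv2.DIST_HUBER,0,.001,.001).ravel(); L[n]=l
    print(n,l,np.degrees(np.arctan2(l[1],l[0])))
def X(a,b):
    t=np.linalg.solve(np.array([a[:2],-b[:2]]).T,b[2:]-a[2:]); return a[2:]+t[0]*a[:2]
c=[X(L['right'],L['near']),X(L['right'],L['far']),X(L['left'],L['far']),X(L['left'],L['near'])]; print(np.array(c)); print([np.linalg.norm(c[i]-c[(i+1)%4]) for i in range(4)])
# cylinder
k=(Z>.158)&(Z<.24); k[:150]=0;k[205:]=0;k[:,:320]=0;k[:,:]&=True;k[:,350:]=0
lab,n=label(k); i=np.argmax(np.bincount(lab.ravel())[1:])+1; k=lab==i
rows=[]
for v in range(150,206):
    u=np.where(k[v])[0]
    if len(u): rows.append((v,u.min(),u.max(),np.nanmax(Z[v,u])))
for r in rows: print(r[0],r[1],r[2],round(float(r[3]),3),onplane(f,(r[1]+r[2])/2,r[0],.172)[:2].round(4))
E
```

```text
right [ 0.9912251  -0.13218455  0.5458134  -0.10908505] -7.595847
left [ 0.9909267  -0.13440363  0.58235544  0.22889595] -7.724136
near [0.13253744 0.991178   0.39221564 0.07452922] 82.38375
far [0.13562177 0.9907607  0.7318727  0.03361212] 82.20542
[[ 0.37078434 -0.0857441 ]
 [ 0.70935404 -0.13089396]
 [ 0.7553917   0.20542629]
 [ 0.41587648  0.2514762 ]]
[np.float32(0.3415669), np.float32(0.3394566), np.float32(0.34262398), np.float32(0.34022176)]
153 327 341 0.218 [ 0.633  -0.0627]
154 324 344 0.215 [ 0.6297 -0.0628]
155 324 345 0.215 [ 0.6264 -0.0645]
156 324 345 0.215 [ 0.6231 -0.0645]
157 324 345 0.205 [ 0.6198 -0.0646]
158 326 343 0.201 [ 0.6165 -0.0646]
159 329 339 0.202 [ 0.6132 -0.0631]
160 329 339 0.2 [ 0.6099 -0.0632]
161 329 339 0.202 [ 0.6067 -0.0632]
162 329 339 0.201 [ 0.6034 -0.0633]
163 329 339 0.202 [ 0.6001 -0.0633]
164 329 339 0.2 [ 0.5968 -0.0634]
165 329 339 0.198 [ 0.5935 -0.0634]
166 329 339 0.198 [ 0.5903 -0.0635]
167 329 339 0.197 [ 0.587  -0.0636]
168 329 339 0.198 [ 0.5837 -0.0636]
169 329 339 0.199 [ 0.5805 -0.0637]
170 329 339 0.199 [ 0.5772 -0.0637]
17
[... 411 characters left out ...]
 [ 0.5382 -0.0644]
183 329 339 0.196 [ 0.535  -0.0645]
184 329 339 0.197 [ 0.5317 -0.0646]
185 329 339 0.197 [ 0.5285 -0.0646]
186 329 339 0.194 [ 0.5253 -0.0647]
187 329 339 0.196 [ 0.5221 -0.0647]
188 329 339 0.194 [ 0.5188 -0.0648]
189 329 339 0.196 [ 0.5156 -0.0648]
190 329 339 0.194 [ 0.5124 -0.0649]
191 329 339 0.192 [ 0.5092 -0.065 ]
192 329 339 0.196 [ 0.506 -0.065]
193 329 339 0.192 [ 0.5027 -0.0651]
194 329 339 0.192 [ 0.4995 -0.0651]
195 329 339 0.192 [ 0.4963 -0.0652]
196 329 339 0.191 [ 0.4931 -0.0652]
197 329 339 0.192 [ 0.4899 -0.0653]
198 329 339 0.191 [ 0.4867 -0.0654]
199 329 339 0.199 [ 0.4835 -0.0654]
200 328 340 0.194 [ 0.4803 -0.0655]
201 329 339 0.176 [ 0.4771 -0.0655]
```

```bash
cat >> h.py <<'E'
ORG=np.array([.5401,-.1083]); _a=np.radians(-7.65); XS=np.array([np.cos(_a),np.sin(_a)]); YS=np.array([-np.sin(_a),np.cos(_a)])
def stand(p): d=np.array(p[:2])-ORG; return np.array([d@XS,d@YS])
def world(x,y): return ORG+x*XS+y*YS
E
python3 - <<'E'
from h import *
f=cam('top')
for n,u,v,z in (('front far',289.5,170,.156),('front near',293.75,199.5,.156),('up far',268,170.5,.195),('up near',272.5,202.5,.195)):
    p=onplane(f,u,v,z); print(n,p,stand(p))
W=cloud(f); k=(W[...,2]>.185)&(W[...,2]<.21); k[:165]=0;k[206:]=0;k[:,:262]=0;k[:,285:]=0
q=W[k]; l=cv2.fitLine(q[:,:2].astype(np.float32),cv2.DIST_HUBER,0,.001,.001).ravel(); print(len(q),l,np.degrees(np.arctan2(l[1],l[0])),q.mean(0),q.min(0),q.max(0))
for n,p in (('foot',(.627,-.063)),('rim',(.4785,-.0655)),('jar',(.696,.0455)),('flange',(.687,.138))): print(n,stand(p))
print('cyl target',world(.11,.06))
E
```

```text
front far [0.57719687 0.0800096  0.156     ] [0.01169867 0.19157198]
front near [0.48104438 0.06323108 0.156     ] [-0.08136445  0.16214285]
up far [0.56607136 0.14457987 0.195     ] [-0.0079235   0.25408651]
up near [0.46503033 0.12657578 0.195     ] [-0.10566851  0.22279195]
72 [0.98536587 0.17045256 0.5197876  0.13713475] 9.814133 [0.51978761 0.13713474 0.19476457] [0.46917176 0.12777731 0.1850222 ] [0.56788668 0.14797682 0.20323954]
foot [0.08009617 0.05646506]
rim [-0.06674934  0.03421879]
jar [0.13403839 0.17318476]
flange [0.11280477 0.26366339]
cyl target [ 0.65710825 -0.06347736]
```

```bash
cat >> h.py <<'E'
from scipy.spatial.transform import Rotation as Ro
def toolR(phi,yaw):  # tool x at world azimuth 90+yaw, tool z tilted forward phi (deg) from down
    a=np.radians(phi); z=np.array([np.sin(a),0,-np.cos(a)]); x=np.array([0,1.,0]); y=np.cross(z,x)
    return Ro.from_euler('z',yaw,degrees=True)*Ro.from_matrix(np.array([x,y,z]).T)
def rows(poses,start=None):
    o=telemetry.get_obs()
    p0,R0=(np.array(o['tcp_pos']),Ro.from_quat(o['tool_rot'])) if start is None else start
    for p,R in poses:
        print('off',(R0.inv().apply(np.array(p)-p0)/.4).round(4).tolist(),'dr',((R0.inv()*R).as_rotvec()/(2*np.pi)).round(4).tolist())
E
python3 - <<'E'
from h import *
R=toolR(50,.95); z=R.as_matrix()[:,2]; G=np.array([.5035,-.0651,.1717]); T=G+.006*z; print(T,z)
rows([((.3,.25,.36),toolR(20,-20)),((.40,-.066,.34),R)])
E
```

```text
[ 0.50809563 -0.06502379  0.16784327] [ 0.76593915  0.01270092 -0.64278761]
off [-0.4826, 0.3967, -0.2949] dr [-0.0555, 0.0032, -0.0171]
off [-1.0807, 0.9701, -0.2445] dr [-0.1363, 0.033, -0.0706]
```

Emit:
play_rows --offset '[[-0.1,0.08,-0.2],[-0.2,0.15,-0.29],[-0.48,0.4,-0.29],[-0.48,0.4,-0.29],[-0.48,0.4,-0.29],[-0.48,0.4,-0.29],[-0.48,0.4,-0.29],[-0.48,0.4,-0.29],[-0.48,0.4,-0.29],[-0.48,0.4,-0.29],[-0.48,0.4,-0.29]]' --dr '[[0,0,0],[-0.01,0,0],[-0.0555,0.003,-0.017],[-0.0555,0.003,-0.017],[-0.0555,0.003,-0.017],[-0.0555,0.003,-0.017],[-0.0555,0.003,-0.017],[-0.0555,0.003,-0.017],[-0.0555,0.003,-0.017],[-0.0555,0.003,-0.017],[-0.0555,0.003,-0.017]]' --claw 1

```text
time: 1.17
tcp_pos: [0.3015, 0.2511, 0.3579]
tool_rot: [0.807, 0.565, 0.099, 0.142]
contact_force: [0.2, 0.0, -0.5]
opening: 0.085
```

Run:
```python
from h import *
o=telemetry.get_obs(); print(o['tcp_pos'],o['qpos'],Ro.from_quat(o['tool_rot']).as_matrix()[:,2])
rows([((.40,-.066,.34),toolR(50,.95))])
```

```text
[0.30150676 0.25108452 0.35787297] [ 0.66568305 -0.17750214  1.76482609 -0.3001989   1.37419855 -0.5237209 ] [ 0.32054185 -0.11703617 -0.93997631]
off [-0.6606, 0.4571, 0.2137] dr [-0.0825, 0.0338, -0.0482]
```

Emit:
play_rows --offset '[[-0.66,0.457,0.214],[-0.66,0.457,0.214],[-0.66,0.457,0.214],[-0.66,0.457,0.214],[-0.66,0.457,0.214],[-0.66,0.457,0.214],[-0.66,0.457,0.214],[-0.66,0.457,0.214],[-0.66,0.457,0.214],[-0.66,0.457,0.214],[-0.66,0.457,0.214],[-0.66,0.457,0.214],[-0.66,0.457,0.214],[-0.66,0.457,0.214]]' --dr '[[-0.0825,0.0338,-0.0482],[-0.0825,0.0338,-0.0482],[-0.0825,0.0338,-0.0482],[-0.0825,0.0338,-0.0482],[-0.0825,0.0338,-0.0482],[-0.0825,0.0338,-0.0482],[-0.0825,0.0338,-0.0482],[-0.0825,0.0338,-0.0482],[-0.0825,0.0338,-0.0482],[-0.0825,0.0338,-0.0482],[-0.0825,0.0338,-0.0482],[-0.0825,0.0338,-0.0482],[-0.0825,0.0338,-0.0482],[-0.0825,0.0338,-0.0482]]'

```text
time: 2.33
tcp_pos: [0.3379, 0.0277, 0.3138]
tool_rot: [0.683, 0.64, 0.268, 0.229]
contact_force: [-0.3, 1.4, -0.5]
opening: 0.0856
```

Run:
```python
from h import *
cam('side','side1.png'); f=cam('top'); cv2.imwrite('pics/crop1.png',cv2.resize(f['img'][105:300,225:425],None,fx=3,fy=3))
o=telemetry.get_obs(); print(o['tcp_pos'],o['qpos'],Ro.from_quat(o['tool_rot']).as_matrix())
R=toolR(50,.95); z=R.as_matrix()[:,2]; T=np.array([.5081,-.065,.1678])
rows([(T-.09*z,R),(T,R)])
```

```text
[0.33815763 0.02181842 0.31349501] [-1.23382177 -0.86765155  2.28802321  0.68203053  1.48531728 -2.69707527] [[ 0.05638461  0.75004541  0.6589785 ]
 [ 0.99565911 -0.0911961   0.01860663]
 [ 0.07405209  0.65506882 -0.7519316 ]]
off [-0.221, 0.0656, 0.3274] dr [-0.0244, 0.0, -0.0166]
off [-0.2191, 0.0999, 0.5498] dr [-0.0244, 0.0, -0.0166]
```

View pics/side1.png

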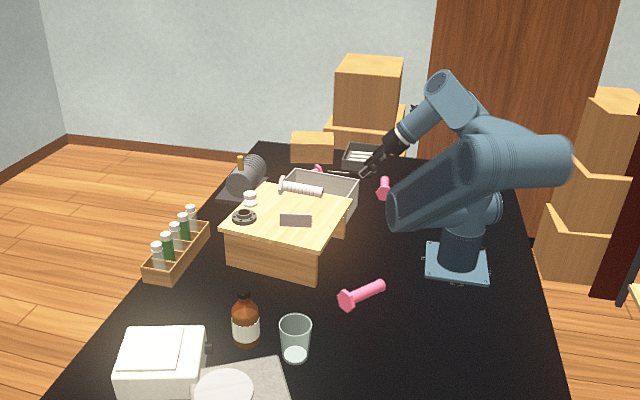

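```bash
cat > fk.py <<'E'
import numpy as np
from scipy.optimize import least_squares
from scipy.spatial.transform import Rotation as Ro
def FK(q,P):
    h,L1,L2,d,a,e=P
    R1=Ro.from_euler('z',q[0])
    ry=lambda t:Ro.from_euler('y',t)
    RA=R1*ry(q[1]); RB=RA*ry(q[2]);
    w=np.array([0,0,h])+R1.apply([a,0,0])+RA.apply([0,0,L1])+RB.apply([e,0,L2])
    R5=RB*Ro.from_euler('z',S[0]*q[3])*ry(q[4])*Ro.from_euler('z',S[1]*q[5]+S[2])
    return w+R5.apply([0,0,d]),R5
S=[1,1,0]
E
python3 - <<'E'
from fk import *; import fk
from h import telemetry
o=telemetry.get_obs()
D=[([9.10172477e-01,2.59305747e-01,1.53595219,0,1.347987,-.2028399],[.24281192,.49300693,.24154723],Ro.from_quat([.84910326,.52822625,-.00076852,.00030368])),
([0.66568305,-0.17750214,1.76482609,-0.3001989,1.37419855,-0.5237209],[0.30150676,0.25108452,0.35787297],Ro.from_quat([.807,.565,.099,.142])),
(o['qpos'],o['tcp_pos'],Ro.from_quat(o['tool_rot']))]
for s1 in(1,-1):
  for s2 in (1,-1):
    for off in (0,np.pi,np.pi/2,-np.pi/2):
      fk.S[:]=[s1,s2,off]
      ra=sum((FK(q,[0]*6)[1].inv()*R).magnitude() for q,p,R in D)
      if ra<.3:
        r=least_squares(lambda P:np.concatenate([FK(q,P)[0]-p for q,p,R in D]),[.3,.4,.4,.2,0,0],loss='linear')
        print(fk.S,ra,r.x.round(4),np.abs(r.fun).max())
E
```

```text
[1, 1, 3.141592653589793] 0.0005466410976461749 [0.2534 0.5372 0.3756 0.4206 0.0395 0.0259] 0.1028022918598516
```

```bash
sed -i 's/h,L1,L2,d,a,e=P/h,L1,L2,d,a,e,g=P/; s/^S=.*/S=[1,1,np.pi]/; s/    return w+R5.*/    R4=RB*Ro.from_euler("z",q[3])*ry(q[4]); return w+R4.apply([g,0,d]),R5/' fk.py
python3 - <<'E'
from fk import *
from h import telemetry
o=telemetry.get_obs()
D=[([9.10172477e-01,2.59305747e-01,1.53595219,0,1.347987,-.2028399],[.24281192,.49300693,.24154723]),
([0.66568305,-0.17750214,1.76482609,-0.3001989,1.37419855,-0.5237209],[0.30150676,0.25108452,0.35787297]),
(o['qpos'],o['tcp_pos'])]
best=None
for s in range(30):
  x0=np.random.default_rng(s).uniform(-.1,.5,7)
  r=least_squares(lambda P:np.concatenate([FK(q,P)[0]-p for q,p in D]),x0)
  if best is None or r.cost<best.cost: best=r
print(best.x.round(4),best.fun.round(4))
print(o['qpos'],o['dq'])
E
```

```text
[-0.3827  0.2028 -1.6877  0.7137 -0.6881 -0.7701 -2.6656] [ 0.0974 -0.0553 -0.0198  0.0079 -0.0755  0.0403 -0.0123 -0.0301 -0.0205]
[-1.23382177 -0.86765155  2.28802321  0.68203053  1.48531728 -2.69707527] [ 0.2289445   0.01067176 -0.01847942 -0.06304813 -0.08410559  0.16028633]
```

```bash
sed -i 's/d,a,e,g=P/d,a,e,g,b=P/; s/R1.apply(\[a,0,0\])/R1.apply([a,b,0])/' fk.py
python3 - <<'E'
from fk import *
from h import telemetry
o=telemetry.get_obs()
D=[([9.10172477e-01,2.59305747e-01,1.53595219,0,1.347987,-.2028399],[.24281192,.49300693,.24154723]),
([0.66568305,-0.17750214,1.76482609,-0.3001989,1.37419855,-0.5237209],[0.30150676,0.25108452,0.35787297]),
(o['qpos'],o['tcp_pos'])]
def go(x0,mask):
  f=lambda y:np.concatenate([FK(q,np.where(mask,full(y),0))[0]-p for q,p in D])
  def full(y): z=np.zeros(8); z[np.array(mask)]=y; return z
  r=least_squares(f,np.array(x0)[np.array(mask)]); print(full(r.x).round(4),np.abs(r.fun).max())
x0=[.25,.4,.4,.25,0,0,0,.11]
go(x0,[1,1,1,1,0,0,0,1] and [True]*4+[False]*3+[True])
go(x0,[True]*5+[False]*2+[True])
go(x0,[True]*4+[False,True,False,True])
go(x0,[True]*8)
E
```

```text
[0.1791 0.5142 0.4192 0.3427 0.     0.     0.     0.1109] 0.0032100468043678165
[0.1801 0.5133 0.4067 0.3434 0.0124 0.     0.     0.1108] 0.0020350743672996052
[0.2217 0.5344 0.4259 0.3432 0.     0.0602 0.     0.1108] 6.567825468706268e-06
[ 2.217e-01  5.344e-01  4.258e-01  3.432e-01 -0.000e+00  6.010e-02
 -2.000e-04  1.108e-01] 4.933014119246071e-06
```

```bash
cat >> fk.py <<'E'
PP=[.2217,.5344,.4259,.3432,0,.0602,0,.1108]
LO=np.array([-3.14,-.91,.19,-1.22,.22,-3.12]);HI=np.array([3.14,2.08,2.58,4.36,2.71,3.12])
def IK(p,R,seed):
    def f(q):
        a,b=FK(q,PP); return np.concatenate([(a-p)*5,(b.inv()*R).as_rotvec()])
    r=least_squares(f,np.clip(seed,LO+.01,HI-.01),bounds=(LO,HI)); return r.x,np.abs(r.fun).max()
def IKall(p,R,n=30):
    out=[];g=np.random.default_rng(0)
    az=np.arctan2(p[1],p[0])
    for i in range(n):
        q,e=IK(p,R,np.array([az+g.uniform(-1.5,1.5),g.uniform(-.9,1),g.uniform(.5,2.3),g.uniform(-.8,.8),g.uniform(.3,2.6),g.uniform(-3,3)]))
        if e<1e-3 and not any(np.abs(q-x).max()<.01 for x in out): out.append(q)
    return out
E
python3 - <<'E'
from fk import *; from h import toolR
G=np.array([.5035,-.0651,.1717])
for fl in (0,180):
 for phi in (15,25,35,45,55):
  R=toolR(phi,.95)*Ro.from_euler('z',fl,degrees=True); z=R.as_matrix()[:,2]
  T=G+.006*z
  for nm,p in (('grasp',T),('pre',T-.09*z)):
    for q in IKall(p,R): print(fl,phi,nm,q.round(2))
  R2=toolR(phi-94,.95)*Ro.from_euler('z',fl,degrees=True);z2=R2.as_matrix()[:,2]
  p2=np.array([.657,-.0635,.275])+.006*z2
  for q in IKall(p2,R2): print(fl,phi,'final',phi-94,q.round(2))
E
```

```text
0 15 grasp [-0.42  0.11  1.95  0.15  0.84 -2.1 ]
0 15 pre [-0.45 -0.02  1.86  0.13  1.07 -2.09]
0 25 grasp [-0.49  0.04  2.09  0.35  0.65 -2.32]
0 25 pre [-0.55 -0.14  2.03  0.3   0.9  -2.28]
0 35 grasp [-0.57 -0.    2.23  0.73  0.5  -2.74]
0 35 pre [-0.69 -0.24  2.2   0.56  0.77 -2.61]
0 45 grasp [-0.67 -0.01  2.37  1.34  0.48  2.88]
0 45 pre [-0.88 -0.31  2.38  0.93  0.76 -3.07]
0 45 final -49 [-0.19  1.11  0.24 -0.31  2.62 -1.98]
0 55 grasp [-0.78  0.05  2.51  1.85  0.66  2.26]
0 55 pre [-1.15 -0.32  2.56  1.25  0.91  2.71]
0 55 final -39 [-0.2   0.95  0.47 -0.19  2.38 -1.88]
180 15 grasp [-0.42  0.11  1.95  0.15  0.84  1.04]
180 15 pre [-0.45 -0.02  1.86  0.13  1.07  1.05]
180 25 grasp [-0.49  0.04  2.09  0.35  0.65  0.82]
180 25 pre [-0.55 -0.14  2.03  0.3   0.9   0.86]
180 35 grasp [-0.57 -0.    2.23  0.73  0.5   0.4 ]
180 35 pre [-0.69 -0.24  2.2   0.56  0.77  0.54]
180 45 grasp [-0.67 -0.01  2.37  1.34  0.48 -0.27]
180 45 pre [-0.88 -0.31  2.38  0.93  0.76  0.07]
180 45 final -49 [-0.19  1.11  0.24 -0.31  2.62  1.17]
180 55 grasp [-0.78  0.05  2.51  1.85  0.66 -0.88]
180 55 pre [-1.15 -0.32  2.56  1.25  0.91 -0.43]
180 55 final -39 [-0.2   0.95  0.47 -0.19  2.38  1.26]
```

```bash
cat >> h.py <<'E'
from fk import FK,IK,IKall,LO,HI,PP
from scipy.spatial.transform import Slerp
def tz(d): return Ro.from_euler('z',d,degrees=True)
def check(poses,start=None):
    o=telemetry.get_obs(); q=np.array(o['qpos']); p0,R0=(np.array(o['tcp_pos']),Ro.from_quat(o['tool_rot']))
    for p,R in poses:
        p=np.array(p,float); ang=(R0.inv()*R).magnitude(); n=max(2,int(np.ceil(max(np.linalg.norm(p-p0)/.0417,np.degrees(ang)/7.16))))
        S=Slerp([0,1],Ro.concatenate([R0,R])); mx=0;ee=0
        for s in np.linspace(0,1,n+1)[1:]:
            q2,e=IK(p0+s*(p-p0),S(s),q); mx=max(mx,np.abs(q2-q).max()); q=q2; ee=max(ee,e)
        print('->',n,'rows',q.round(2),'maxstep',round(mx,2),'err',round(ee,4),'margin',np.minimum(q-LO,HI-q).min().round(2)); p0,R0=p,R
E
python3 - <<'E'
from h import *
G=np.array([.5035,-.0651,.1717])
R=toolR(50,.95)*tz(180); z=R.as_matrix()[:,2]; T=G+.006*z
r15=toolR(15,.95)
P=[((.42,-.03,.37),r15),((.45,-.065,.36),r15*tz(90)),((.45,-.065,.36),r15*tz(180)),(T-.07*z,R),(T,R)]
# lift & rotate about foot-ish
for k,(phi,g) in enumerate([(50,(.5035,-.0651,.20)),(20,(.55,-.0651,.27)),(-10,(.61,-.064,.31)),(-44,(.65,-.0635,.31)),(-44,(.65,-.0635,.277))]):
    R=toolR(phi,.95)*tz(180); P.append((np.array(g)+.006*R.as_matrix()[:,2],R))
check(P)
rows(P[:2])
E
```

```text
-> 4 rows [-0.43 -0.22  1.74  0.12  1.38 -2.03] maxstep 0.5 err 0.0 margin 0.69
-> 13 rows [-0.49 -0.14  1.71  0.13  1.34 -0.52] maxstep 0.12 err 0.0 margin 0.77
-> 13 rows [-0.49 -0.14  1.71  0.13  1.34  1.05] maxstep 0.12 err 0.0 margin 0.77
-> 5 rows [-0.93 -0.25  2.47  1.21  0.73 -0.25] maxstep 0.47 err 0.0 margin 0.11
-> 2 rows [-0.73  0.01  2.44  1.63  0.55 -0.6 ] maxstep 0.22 err 0.0 margin 0.14
-> 2 rows [-0.73 -0.07  2.4   1.43  0.55 -0.37] maxstep 0.12 err 0.0 margin 0.18
-> 5 rows [-0.41  0.06  1.78  0.17  1.    1.08] maxstep 0.48 err 0.0 margin 0.78
-> 5 rows [-0.26  0.46  1.11 -0.05  1.74  1.29] maxstep 0.15 err 0.0 margin 0.92
-> 5 rows [-0.19  1.01  0.32 -0.26  2.56  1.2 ] maxstep 0.2 err 0.0 margin 0.13
-> 2 rows [-0.19  1.    0.41 -0.24  2.47  1.23] maxstep 0.05 err 0.0 margin 0.22
off [-0.107, 0.2578, 0.0262] dr [0.0728, -0.005, -0.016]
off [-0.1917, 0.3057, 0.0928] dr [0.0524, -0.0601, 0.2293]
```

Emit:
play_rows --offset '[[-0.1,0.25,0.02],[-0.1,0.25,0.02],[-0.1,0.25,0.02],[-0.1,0.25,0.02],[-0.1,0.25,0.02],[-0.1,0.25,0.02],[-0.1,0.25,0.02],[-0.1,0.25,0.02],[-0.1,0.25,0.02],[-0.1,0.25,0.02]]' --dr '[[0.072,-0.005,-0.016],[0.072,-0.005,-0.016],[0.072,-0.005,-0.016],[0.072,-0.005,-0.016],[0.072,-0.005,-0.016],[0.072,-0.005,-0.016],[0.072,-0.005,-0.016],[0.072,-0.005,-0.016],[0.072,-0.005,-0.016],[0.072,-0.005,-0.016]]'

```text
time: 3.27
tcp_pos: [0.4155, -0.0186, 0.3697]
tool_rot: [0.689, 0.713, 0.095, 0.093]
contact_force: [-0.6, -0.3, -0.4]
opening: 0.0857
```

Run:
```python
from h import *
o=telemetry.get_obs(); print(o['tcp_pos'],o['qpos'])
r15=toolR(15,.95)
P=[((.45,-.065,.36),r15*tz(90)),((.45,-.065,.36),r15*tz(150)),((.45,-.065,.36),r15*tz(180))]
check(P); rows(P)
```

```text
[ 0.4155402  -0.01859938  0.36968009] [-0.41256872 -0.22992462  1.75648037  0.11546589  1.37414479 -2.02664917]
-> 13 rows [-0.49 -0.14  1.71  0.13  1.34 -0.52] maxstep 0.12 err 0.0 margin 0.77
-> 9 rows [-0.49 -0.14  1.71  0.13  1.34  0.53] maxstep 0.12 err 0.0 margin 0.77
-> 5 rows [-0.49 -0.14  1.71  0.13  1.34  1.05] maxstep 0.1 err 0.0 margin 0.77
off [-0.1189, 0.0728, 0.0451] dr [0.0002, -0.0011, 0.2528]
off [-0.1189, 0.0728, 0.0451] dr [-0.0005, -0.0013, 0.4194]
off [-0.1189, 0.0728, 0.0451] dr [0.0009, 0.0013, -0.4972]
```

Emit:
play_rows --offset '[[-0.12,0.073,0.045],[-0.12,0.073,0.045],[-0.12,0.073,0.045],[-0.12,0.073,0.045],[-0.12,0.073,0.045],[-0.12,0.073,0.045],[-0.12,0.073,0.045],[-0.12,0.073,0.045],[-0.12,0.073,0.045],[-0.12,0.073,0.045],[-0.12,0.073,0.045],[-0.12,0.073,0.045],[-0.12,0.073,0.045],[-0.12,0.073,0.045],[-0.12,0.073,0.045],[-0.12,0.073,0.045],[-0.12,0.073,0.045],[-0.12,0.073,0.045],[-0.12,0.073,0.045],[-0.12,0.073,0.045]]' --dr '[[0,0,0.25],[0,0,0.25],[0,0,0.25],[0,0,0.25],[0,0,0.25],[0,0,0.25],[0,0,0.25],[0,0,0.25],[0,0,0.25],[0,0,0.25],[0,0,0.25],[0,0,0.42],[0,0,0.42],[0,0,0.42],[0,0,0.42],[0,0,0.42],[0,0,0.42],[0,0,0.42],[0,0,0.42],[0,0,0.42]]'

```text
time: 4.93
tcp_pos: [0.4493, -0.0675, 0.3614]
tool_rot: [0.891, -0.434, 0.119, -0.061]
contact_force: [-0.1, 0.5, -0.2]
opening: 0.0857
```

Run:
```python
from h import *
o=telemetry.get_obs(); print(o['tcp_pos'],o['qpos'])
G=np.array([.5035,-.0651,.1717])
R=toolR(50,.95)*tz(180); z=R.as_matrix()[:,2]; T=G+.006*z; print(T)
P=[(T-.07*z,R),(T,R)]
check(P); rows(P)
```

```text
[ 0.44934874 -0.06749047  0.36139078] [-0.4998584  -0.14782565  1.71356181  0.13603802  1.34284915  0.39079897]
[ 0.50809563 -0.06502379  0.16784327]
-> 8 rows [-0.93 -0.25  2.47  1.21  0.73 -0.25] maxstep 0.23 err 0.0 margin 0.11
-> 2 rows [-0.73  0.01  2.44  1.63  0.55 -0.6 ] maxstep 0.22 err 0.0 margin 0.14
off [-0.0549, 0.0668, 0.3614] dr [0.0926, 0.0312, 0.0999]
off [0.0052, -0.0123, 0.5055] dr [0.0926, 0.0312, 0.0999]
```

Emit:
play_rows --offset '[[-0.055,0.067,0.361],[-0.055,0.067,0.361],[-0.055,0.067,0.361],[-0.055,0.067,0.361],[-0.055,0.067,0.361],[-0.055,0.067,0.361],[-0.055,0.067,0.361],[-0.055,0.067,0.361],[-0.055,0.067,0.361],[-0.055,0.067,0.361],[-0.055,0.067,0.361],[-0.055,0.067,0.361],[-0.055,0.067,0.361],[-0.055,0.067,0.361]]' --dr '[[0.0926,0.0312,0.0999],[0.0926,0.0312,0.0999],[0.0926,0.0312,0.0999],[0.0926,0.0312,0.0999],[0.0926,0.0312,0.0999],[0.0926,0.0312,0.0999],[0.0926,0.0312,0.0999],[0.0926,0.0312,0.0999],[0.0926,0.0312,0.0999],[0.0926,0.0312,0.0999],[0.0926,0.0312,0.0999],[0.0926,0.0312,0.0999],[0.0926,0.0312,0.0999],[0.0926,0.0312,0.0999]]'

```text
time: 6.1
tcp_pos: [0.4558, -0.0659, 0.2127]
tool_rot: [0.65, -0.632, 0.294, -0.302]
contact_force: [-0.6, -0.5, -0.9]
opening: 0.0854
```

Run:
```python
from h import *
o=telemetry.get_obs(); print(o['tcp_pos'],o['qpos'])
f=cam('top'); cv2.imwrite('pics/crop2.png',cv2.resize(f['img'][105:300,225:425],None,fx=3,fy=3))
f=cam('side'); cv2.imwrite('pics/crop2s.png',cv2.resize(f['img'][130:290,220:470],None,fx=3,fy=3))
G=np.array([.5035,-.0651,.1717])
R=toolR(50,.95)*tz(180); z=R.as_matrix()[:,2]; T=G+.006*z
P=[(T-.03*z,R),(T,R)]
check(P); rows(P)
```

```text
[ 0.45583548 -0.06587346  0.21265444] [-0.92462921 -0.23949587  2.46430798  1.2003966   0.73052511 -0.25576212]
-> 2 rows [-0.8  -0.1   2.46  1.43  0.6  -0.44] maxstep 0.12 err 0.0 margin 0.12
-> 2 rows [-0.73  0.01  2.44  1.63  0.55 -0.6 ] maxstep 0.1 err 0.0 margin 0.14
off [0.001, 0.0007, 0.097] dr [0.0004, 0.0012, 0.0011]
off [0.0016, 0.0005, 0.172] dr [0.0004, 0.0012, 0.0011]
```

View pics/crop2.png

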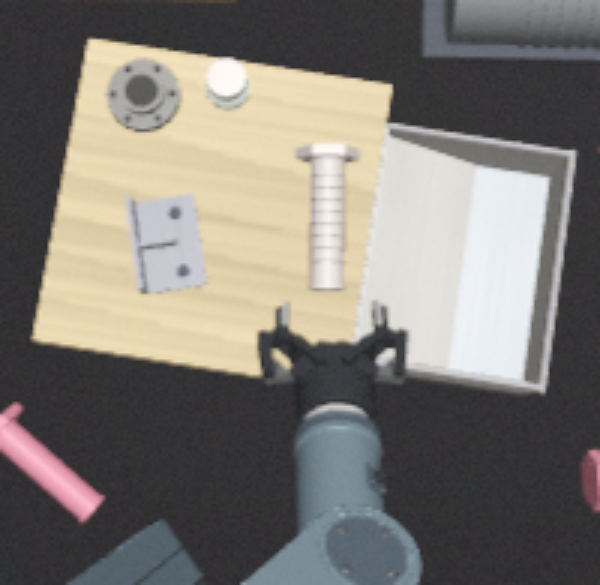

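View pics/crop2s.png

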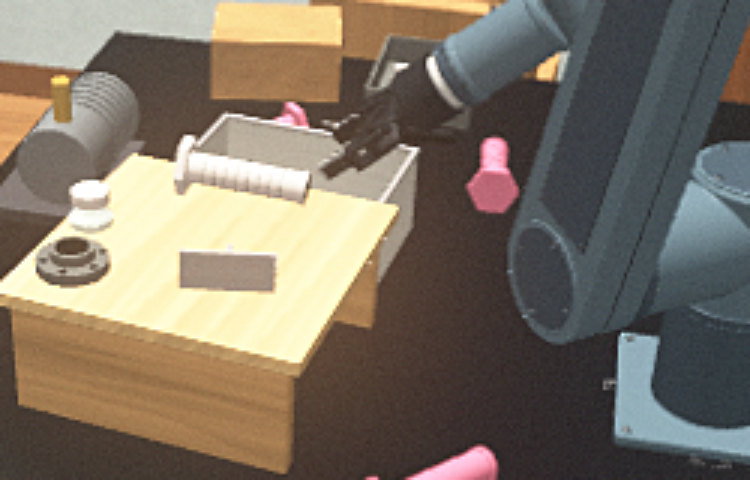

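The top crop shows the open fingers (283 and 381 at row 320) straddling the line of the cylinder, whose rim is at (327,288). I now advance and close.

Emit:
play_rows --offset '[[0.001,0,0.05],[0.001,0,0.1],[0.0015,0,0.135],[0.0015,0,0.16],[0.0015,0,0.172],[0.0015,0,0.172],[0.0015,0,0.172]]' --dr '[[0,0.001,0.001],[0,0.001,0.001],[0,0.001,0.001],[0,0.001,0.001],[0,0.001,0.001],[0,0.001,0.001],[0,0.001,0.001]]'

```text
time: 6.78
tcp_pos: [0.508, -0.0648, 0.1675]
tool_rot: [0.647, -0.636, 0.295, -0.301]
contact_force: [-0.3, -0.3, -0.2]
opening: 0.0856
```

Emit:
play_rows --offset '[[0,0,0],[0,0,0],[0,0,0],[0,0,0],[0,0,0],[0,0,0],[0,0,0],[0,0,0],[0,0,0],[0,0,0]]' --dr '[[0,0,0],[0,0,0],[0,0,0],[0,0,0],[0,0,0],[0,0,0],[0,0,0],[0,0,0],[0,0,0],[0,0,0]]' --claw 0 --grip_force 60

```text
time: 7.62
tcp_pos: [0.5082, -0.0653, 0.1684]
tool_rot: [0.646, -0.636, 0.296, -0.301]
contact_force: [-4.9, 1.0, 7.3]
opening: 0.0348
```

Run:
```python
from h import *
o=telemetry.get_obs(); print(o['tcp_pos'],o['qpos'],o['contact_force'],o['opening'],Ro.from_quat(o['tool_rot']).as_matrix()[:,2])
f=cam('top'); cv2.imwrite('pics/crop3.png',cv2.resize(f['img'][105:300,225:425],None,fx=3,fy=3))
f=cam('side'); cv2.imwrite('pics/crop3s.png',cv2.resize(f['img'][150:250,250:400],None,fx=5,fy=5))
```

```text
[ 0.50819675 -0.06525241  0.16840052] [-0.72500659  0.00966295  2.44131969  1.61836535  0.54378894 -0.5885198 ] [-4.93685464  1.02047452  7.32042189] 0.03475178462780216 [ 0.76492501  0.01275117 -0.64399312]
```

View pics/crop3.png

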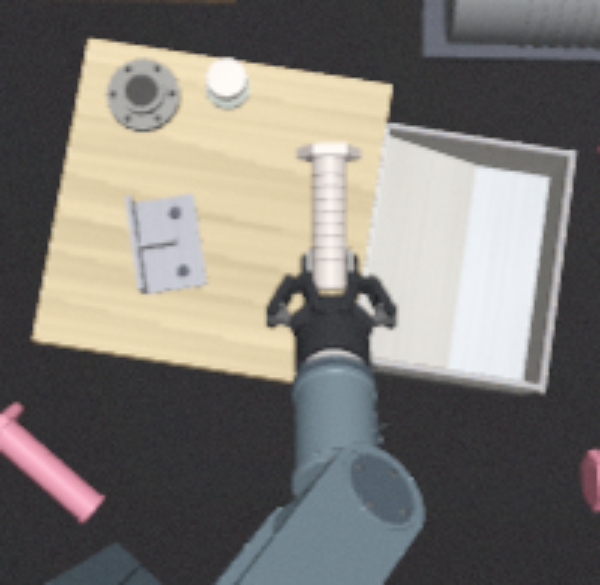

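View pics/crop3s.png

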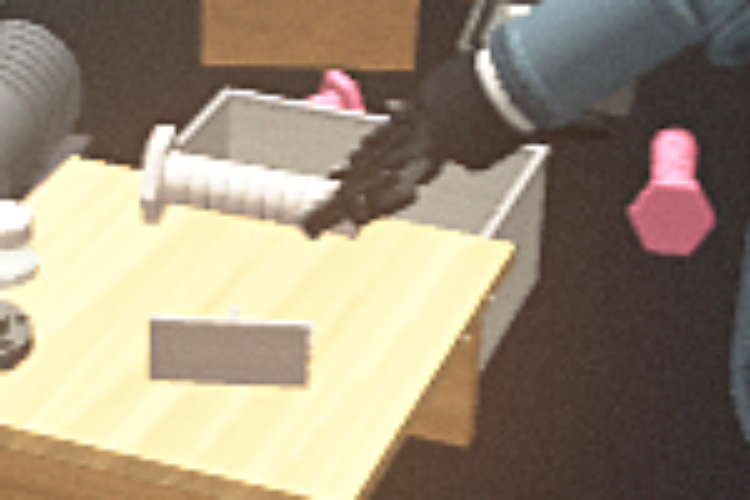

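Run:
```python
from h import *
o=telemetry.get_obs(); p=np.array(o['tcp_pos']); R=Ro.from_quat(o['tool_rot'])
P=[(p+[0,0,.02],R),(p+[0,0,.06],R)]
check(P); rows(P)
```

```text
-> 2 rows [-0.73 -0.05  2.41  1.48  0.55 -0.42] maxstep 0.08 err 0.0 margin 0.17
-> 2 rows [-0.73 -0.14  2.35  1.23  0.58 -0.13] maxstep 0.15 err 0.0 margin 0.23
off [-0.0, -0.0383, -0.0322] dr [0.0, 0.0, 0.0]
off [-0.0, -0.1148, -0.0966] dr [0.0, 0.0, 0.0]
```

Emit:
play_rows --offset '[[0,-0.019,-0.016],[0,-0.038,-0.032],[0,-0.065,-0.055],[0,-0.09,-0.076],[0,-0.115,-0.0966],[0,-0.115,-0.0966],[0,-0.115,-0.0966],[0,-0.115,-0.0966]]' --dr '[[0,0,0],[0,0,0],[0,0,0],[0,0,0],[0,0,0],[0,0,0],[0,0,0],[0,0,0]]'

```text
time: 8.38
tcp_pos: [0.5075, -0.0647, 0.2267]
tool_rot: [0.647, -0.636, 0.295, -0.3]
contact_force: [0.0, 0.4, -2.9]
opening: 0.035
```

Run:
```python
from h import *
o=telemetry.get_obs(); print(o['tcp_pos'],o['contact_force'],o['opening'])
f=cam('side'); cv2.imwrite('pics/crop4s.png',cv2.resize(f['img'][130:250,250:400],None,fx=5,fy=5))
p=np.array([.508,-.0652,.228])
P=[]
for phi,g in [(20,(.54,-.0651,.30)),(-10,(.60,-.064,.33)),(-44,(.645,-.0635,.32))]:
    R=toolR(phi,.95)*tz(180); P.append((np.array(g)+.006*R.as_matrix()[:,2],R))
check(P); rows(P)
```

```text
[ 0.50751669 -0.06474797  0.22668846] [ 0.04696158  0.41041976 -2.9290243 ] 0.03499226104224491
-> 5 rows [-0.42  0.02  1.74  0.16  1.07  1.08] maxstep 0.41 err 0.0 margin 0.84
-> 5 rows [-0.26  0.43  1.1  -0.05  1.77  1.28] maxstep 0.15 err 0.0 margin 0.91
-> 5 rows [-0.19  0.99  0.33 -0.27  2.56  1.19] maxstep 0.19 err 0.0 margin 0.14
off [0.0021, -0.1853, -0.0437] dr [-0.0826, 0.0002, -0.0001]
off [0.0018, -0.334, 0.0168] dr [-0.1659, 0.0003, -0.0001]
off [0.0025, -0.3856, 0.1103] dr [-0.2604, 0.0003, 0.0]
```

View pics/crop4s.png

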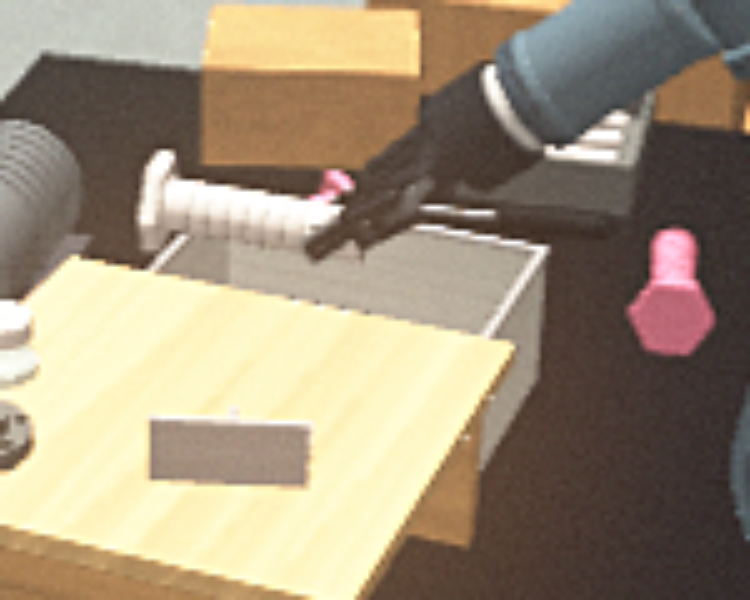

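Emit:
play_rows --offset '[[0.002,-0.05,-0.04],[0.002,-0.12,-0.0437],[0.002,-0.1853,-0.0437],[0.002,-0.1853,-0.0437],[0.002,-0.1853,-0.0437],[0.002,-0.1853,-0.0437],[0.002,-0.1853,-0.0437],[0.002,-0.1853,-0.0437],[0.002,-0.334,0.0168],[0.002,-0.334,0.0168],[0.002,-0.334,0.0168],[0.002,-0.334,0.0168],[0.002,-0.334,0.0168],[0.002,-0.386,0.11],[0.002,-0.386,0.11],[0.002,-0.386,0.11],[0.002,-0.386,0.11],[0.002,-0.386,0.11],[0.002,-0.386,0.11],[0.002,-0.386,0.11]]' --dr '[[0,0,0],[-0.02,0,0],[-0.0826,0,0],[-0.0826,0,0],[-0.0826,0,0],[-0.0826,0,0],[-0.0826,0,0],[-0.0826,0,0],[-0.166,0,0],[-0.166,0,0],[-0.166,0,0],[-0.166,0,0],[-0.166,0,0],[-0.2604,0,0],[-0.2604,0,0],[-0.2604,0,0],[-0.2604,0,0],[-0.2604,0,0],[-0.2604,0,0],[-0.2604,0,0]]'

```text
time: 10.1
tcp_pos: [0.6432, -0.0646, 0.3062]
tool_rot: [0.662, -0.647, -0.268, 0.268]
contact_force: [-0.2, 0.7, -2.7]
opening: 0.0343
```

Run:
```python
from h import *
o=telemetry.get_obs(); print(o['tcp_pos'],o['qpos'],o['contact_force'],o['opening'],Ro.from_quat(o['tool_rot']).as_matrix()[:,2])
f=cam('top'); cv2.imwrite('pics/crop5.png',cv2.resize(f['img'][105:300,225:425],None,fx=3,fy=3))
f=cam('side'); cv2.imwrite('pics/crop5s.png',cv2.resize(f['img'][100:250,220:400],None,fx=4,fy=4))
```

```text
[ 0.64324638 -0.06458474  0.30619438] [-0.1952056   1.00425079  0.32714219 -0.26492883  2.55971149  1.18718026] [-0.17692722  0.68584994 -2.71698076] 0.03427272709851392 [-0.70071621 -0.00814467 -0.71339362]
```

View pics/crop5.png

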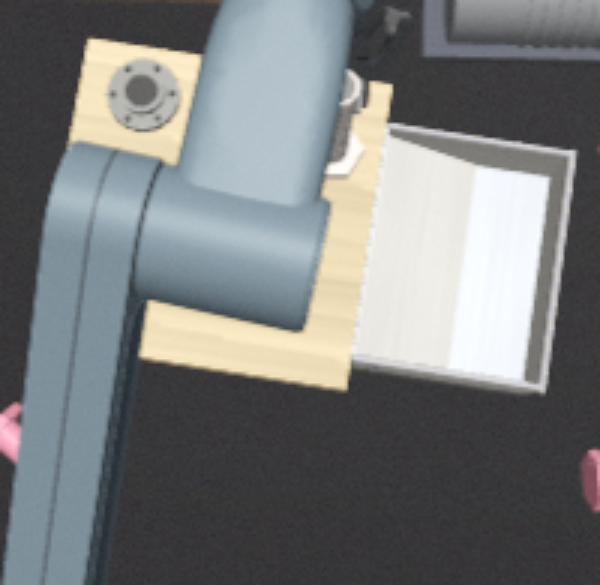

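View pics/crop5s.png

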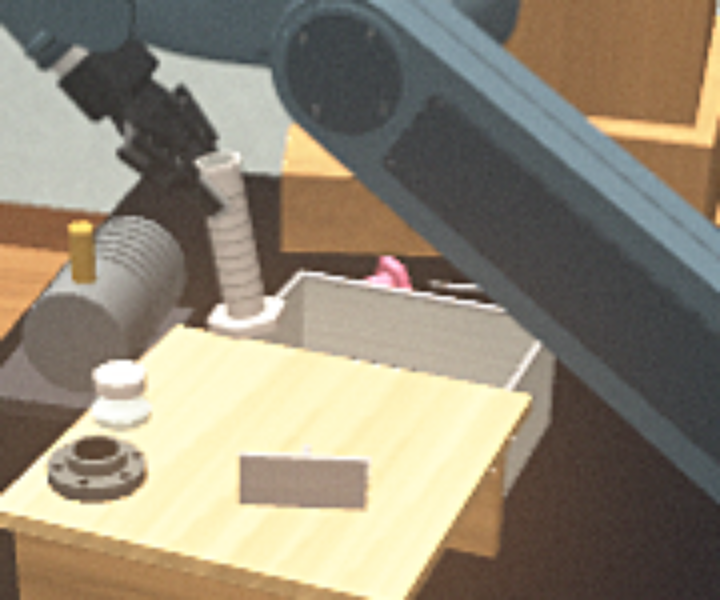

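```bash
cat >> h.py <<'E'
def onY(f,u,v,y):
    o,d=ray(f,u,v); return o+d*(y-o[1])/d[1]
def cylmask(f,box,S=60,V=140):
    hsv=cv2.cvtColor(f['img'],cv2.COLOR_BGR2HSV); m=(hsv[...,1]<S)&(hsv[...,2]>V); k=np.zeros_like(m); u0,v0,u1,v1=box; k[v0:v1,u0:u1]=m[v0:v1,u0:u1]; return k
E
python3 - <<'E'
from h import *
f=cam('side')
for n,u,v in (('rim',274.5,140),('foot',281,180)): print(n,onY(f,u,v,-.0635))
# tube edges from depth: points in cloud near the cylinder
W=cloud(f); k=(abs(W[...,1]+.0635)<.04)&(abs(W[...,0]-.65)<.06)&(W[...,2]>.17)&(W[...,2]<.345)
hsv=cv2.cvtColor(f['img'],cv2.COLOR_BGR2HSV); k&=(hsv[...,2]>130)&(hsv[...,1]<70)
for z in np.arange(.18,.34,.01):
    q=W[k&(abs(W[...,2]-z)<.005)]
    if len(q)>3: print(round(z,3),len(q),q[:,0].min().round(4),q[:,0].max().round(4),((q[:,0].min()+q[:,0].max())/2).round(4),q[:,1].max().round(4))
E
```

```text
rim [ 0.64652366 -0.0635      0.34278478]
foot [ 0.62511216 -0.0635      0.19653204]
0.2 13 0.5996 0.6481 0.6238 -0.0331
0.21 78 0.59 0.6536 0.6218 -0.0251
0.22 54 0.5932 0.6424 0.6178 -0.0245
0.23 28 0.6083 0.6402 0.6243 -0.0447
0.24 25 0.6099 0.6441 0.627 -0.0441
0.25 32 0.612 0.6427 0.6274 -0.039
0.26 29 0.6138 0.6467 0.6303 -0.0398
0.27 26 0.6162 0.6456 0.6309 -0.0404
0.28 30 0.6149 0.65 0.6325 -0.0422
0.29 29 0.6186 0.6541 0.6364 -0.0422
0.3 26 0.6183 0.6526 0.6355 -0.0378
0.31 20 0.6218 0.6414 0.6316 -0.0372
0.32 18 0.6226 0.6381 0.6304 -0.0382
0.33 25 0.6268 0.6455 0.6362 -0.0381
0.34 31 0.6267 0.6679 0.6473 -0.039
```

Run:
```python
from h import *
R=toolR(-35.4,.95)*tz(180); z=R.as_matrix()[:,2]
P=[(np.array([.655,-.0635,.295])+.006*z,R)]
check(P); rows(P)
```

```text
-> 2 rows [-0.2   0.89  0.51 -0.17  2.34  1.27] maxstep 0.11 err 0.0 margin 0.32
off [-0.0004, -0.0733, 0.0383] dr [0.0222, 0.0, 0.0003]
```

Emit:
play_rows --offset '[[0,-0.037,0.019],[0,-0.073,0.038],[0,-0.073,0.038],[0,-0.073,0.038],[0,-0.073,0.038],[0,-0.073,0.038]]' --dr '[[0.012,0,0],[0.024,0,0],[0.024,0,0],[0.024,0,0],[0.024,0,0],[0.024,0,0]]'

```text
time: 10.75
tcp_pos: [0.6518, -0.0637, 0.2898]
tool_rot: [0.68, -0.669, -0.211, 0.215]
contact_force: [-0.2, 0.2, -2.9]
opening: 0.0343
```

```bash
cat > lean.py <<'E'
from h import *
o=telemetry.get_obs(); print(o['tcp_pos'],o['contact_force'],o['opening'],Ro.from_quat(o['tool_rot']).as_matrix()[:,2])
import sys
f=cam('side'); cv2.imwrite('pics/'+sys.argv[1],cv2.resize(f['img'][100:220,220:340],None,fx=5,fy=5))
W=cloud(f); k=(abs(W[...,1]+.0635)<.04)&(abs(W[...,0]-.65)<.06)&(W[...,2]>.152)&(W[...,2]<.345)
hsv=cv2.cvtColor(f['img'],cv2.COLOR_BGR2HSV); k&=(hsv[...,2]>130)&(hsv[...,1]<60)
A=[];B=[]
ks=np.where(k.any(1))[0]
for v in range(ks.min(),ks.max()+1):
    u=np.where(k[v])[0]
    if len(u)<4: continue
    a=onY(f,u.min()-.5,v,-.0635); b=onY(f,u.max()+.5,v,-.0635); print(v,u.min(),u.max(),a[[0,2]].round(4),b[[0,2]].round(4),((a+b)/2)[0].round(4))
E
python3 lean.py crop6.png
```

```text
[ 0.65177242 -0.06367107  0.28979619] [-0.24336565  0.18915148 -2.88610332] 0.034340940730543716 [-0.57375828 -0.01010637 -0.81896233]
144 268 277 [0.6712 0.3256] [0.6363 0.3296] 0.6538
145 267 278 [0.6748 0.3216] [0.6328 0.3264] 0.6538
146 268 278 [0.6714 0.3184] [0.6329 0.3228] 0.6521
147 268 278 [0.6715 0.3147] [0.6329 0.3192] 0.6522
148 269 277 [0.668  0.3115] [0.6364 0.3151] 0.6522
149 269 277 [0.6681 0.3078] [0.6365 0.3115] 0.6523
150 269 277 [0.6682 0.3041] [0.6365 0.3079] 0.6523
151 270 277 [0.6647 0.3009] [0.6365 0.3042] 0.6506
152 270 278 [0.6648 0.2972] [0.6331 0.301 ] 0.6489
153 271 278 [0.6613 0.2939] [0.6331 0.2973] 0.6472
154 271 277 [0.6614 0.2903] [0.6367 0.2932] 0.649
155 272 278 [0.6579 0.287 ] [0.6332 0.2899] 0.6455
156 273 278 [0.6544 0.2837] [0.6332 0.2863] 0.6438
157 274 278 [0.6509 0.2804] [0.6333 0.2826] 0.6421
158 273 278 [0.6545 0.2763] [0.6333 0.2789] 0.6439
159 272 278 [0.6581 0.2721] [0.6333 0.2751] 0.6457
160 268 278 [0.6725 0.2666] [0.6334 0.2714] 0.6529
161 268 277 [0.6726 0.2629] [0.6369 0.2673] 0.6548
162 269 278 [0.6691 0.2595] [0.6334 0.264 ] 0.65
[... 777 characters left out ...]
 [0.6703 0.1982] [0.6341 0.2031] 0.6522
179 270 278 [0.6668 0.1948] [0.6341 0.1992] 0.6504
180 268 280 [0.6742 0.1899] [0.6269 0.1963] 0.6505
181 267 283 [0.6779 0.1855] [0.6161 0.1939] 0.647
182 266 283 [0.6817 0.1811] [0.6162 0.19  ] 0.6489
183 266 283 [0.6818 0.1771] [0.6162 0.1861] 0.649
184 265 282 [0.6856 0.1726] [0.6198 0.1817] 0.6527
185 262 281 [0.6968 0.1671] [0.6235 0.1773] 0.6601
186 260 281 [0.7043 0.1621] [0.6235 0.1733] 0.6639
187 260 280 [0.7045 0.1581] [0.6271 0.1689] 0.6658
188 262 291 [0.6971 0.1551] [0.5874 0.1705] 0.6423
189 271 290 [0.6639 0.1558] [0.591  0.1661] 0.6274
190 260 290 [0.7048 0.146 ] [0.591  0.1621] 0.6479
196 278 285 [0.6385 0.1314] [0.6091 0.1356] 0.6238
```

View pics/crop6.png

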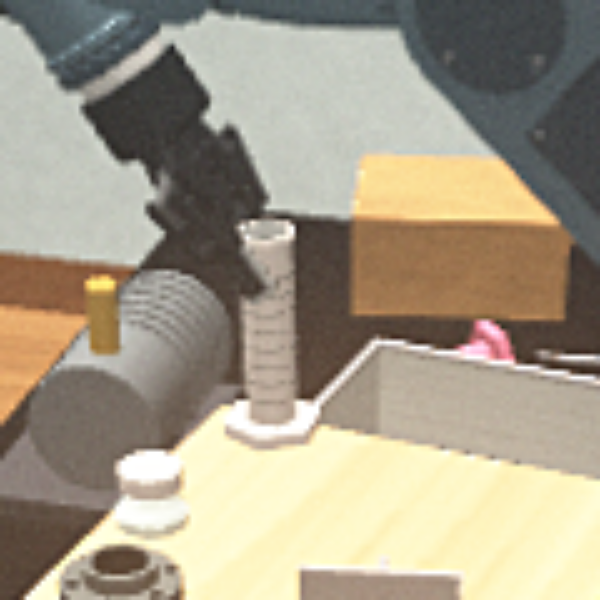

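Emit:
play_rows --offset '[[0,-0.0072,0.0102],[0,-0.0144,0.0205],[0,-0.0201,0.0287],[0,-0.0244,0.0349],[0,-0.0258,0.0369],[0,-0.0258,0.0369]]' --dr '[[0,0,0],[0,0,0],[0,0,0],[0,0,0],[0,0,0],[0,0,0]]'

```text
time: 11.3
tcp_pos: [0.6515, -0.0635, 0.2687]
tool_rot: [0.679, -0.668, -0.213, 0.216]
contact_force: [-0.3, -0.3, 1.3]
opening: 0.0347
```

Emit:
play_rows --offset '[[0,-0.0014,0.002],[0,-0.0029,0.0041],[0,-0.0043,0.0062]]' --dr '[[0,0,0],[0,0,0],[0,0,0]]'

```text
time: 11.55
tcp_pos: [0.6509, -0.0634, 0.2685]
tool_rot: [0.679, -0.669, -0.212, 0.216]
contact_force: [-1.7, -0.4, 15.6]
opening: 0.0344
```

Emit:
play_rows --offset '[[0,-0.0014,0.002],[0,-0.0029,0.0041]]' --dr '[[0,0,0],[0,0,0]]'

```text
time: 11.72
tcp_pos: [0.6506, -0.0634, 0.2684]
tool_rot: [0.679, -0.669, -0.212, 0.216]
contact_force: [-3.3, 0.2, 23.0]
opening: 0.0345
```

Emit:
play_rows --offset '[[0,0.002,-0.003],[0,0.005,-0.007],[0,0.005,-0.007]]' --dr '[[0,0,0],[0,0,0],[0,0,0]]' --grip_force 20

```text
time: 11.97
tcp_pos: [0.6513, -0.0635, 0.2686]
tool_rot: [0.679, -0.668, -0.212, 0.216]
contact_force: [-2.3, 0.9, 8.6]
opening: 0.034
```

```bash
python3 lean.py crop7.png | head -1
python3 - <<'E'
from h import *
R=toolR(-35,.95)*tz(180); z=R.as_matrix()[:,2]
o=telemetry.get_obs(); p=np.array(o['tcp_pos']); print(R.as_matrix()[:,:])
P=[(p-.1*z,R),(p-.1*z+[0,0,.1],R)]
check(P); rows(P)
E
```

```text
[ 0.65128647 -0.06351308  0.26861166] [-2.34773994  0.91760863  8.60592141] 0.034021292474470714 [-0.57687636 -0.00952471 -0.81677594]
[[ 0.01657987 -0.81903945 -0.5734976 ]
 [-0.99986254 -0.01358143 -0.00950982]
 [ 0.          0.57357644 -0.81915204]]
-> 3 rows [-0.19  0.97  0.19 -0.19  2.48  1.24] maxstep 0.19 err 0.0955 margin 0.0
-> 3 rows [-0.2   0.84  0.19 -0.19  2.48  1.22] maxstep 0.04 err 0.2166 margin 0.0
off [-0.0, 0.0011, -0.25] dr [0.0007, 0.0, -0.0]
off [-0.0, 0.1454, -0.4542] dr [0.0007, 0.0, -0.0]
```

View pics/crop7.png

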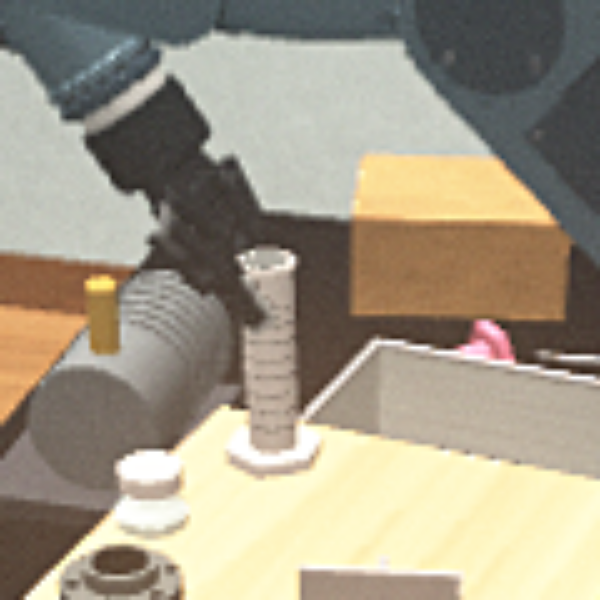

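Emit:
play_rows --offset '[[0,0,0],[0,0,0],[0,0,0],[0,0,0],[0,0,0],[0,0,0],[0,0,0],[0,0,0]]' --dr '[[0,0,0],[0,0,0],[0,0,0],[0,0,0],[0,0,0],[0,0,0],[0,0,0],[0,0,0]]' --claw 1

```text
time: 12.68
tcp_pos: [0.6517, -0.0636, 0.2668]
tool_rot: [0.68, -0.668, -0.212, 0.216]
contact_force: [-0.3, 0.1, -0.2]
opening: 0.0852
```

```bash
python3 lean.py crop8.png | head -1
python3 - <<'E'
from h import *
o=telemetry.get_obs(); p=np.array(o['tcp_pos']); R0=Ro.from_quat(o['tool_rot'])
R=toolR(-25,.95)*tz(180);R2=toolR(-5,.95)*tz(180)
P=[(p+[.0,0,.025],R0),(p+[.0,0,.07],R),(p+[.0,0,.11],R2)]
check(P); rows(P)
E
```

```text
[ 0.65173156 -0.06360547  0.2667705 ] [-0.30864354  0.05162148 -0.16509097] 0.08518343897158491 [-0.57712605 -0.00938613 -0.81660114]
-> 2 rows [-0.2   0.89  0.51 -0.17  2.34  1.27] maxstep 0.03 err 0.0 margin 0.32
-> 2 rows [-0.22  0.75  0.61 -0.12  2.21  1.29] maxstep 0.07 err 0.0 margin 0.42
-> 3 rows [-0.25  0.48  0.9  -0.02  1.85  1.29] maxstep 0.12 err 0.0 margin 0.71
off [-0.0, 0.0361, -0.051] dr [0.0, 0.0, 0.0]
off [-0.0001, 0.101, -0.1429] dr [0.0285, 0.0, 0.0001]
off [-0.0001, 0.1587, -0.2246] dr [0.084, 0.0, 0.0]
```

View pics/crop8.png

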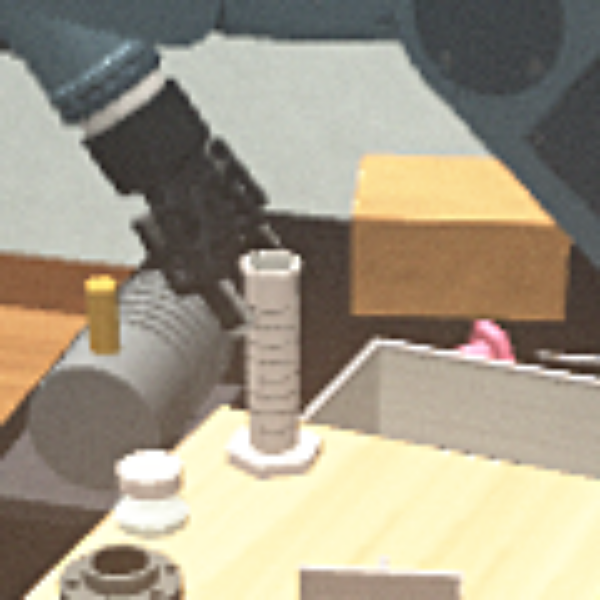

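Emit:
play_rows --offset '[[0,0.012,-0.017],[0,0.024,-0.034],[0,0.036,-0.051],[0,0.069,-0.097],[0,0.101,-0.143],[0,0.101,-0.143],[0,0.13,-0.184],[0,0.159,-0.2246],[0,0.159,-0.2246],[0,0.159,-0.2246],[0,0.159,-0.2246],[0,0.159,-0.2246]]' --dr '[[0,0,0],[0,0,0],[0,0,0],[0.01,0,0],[0.0285,0,0],[0.0285,0,0],[0.05,0,0],[0.07,0,0],[0.084,0,0],[0.084,0,0],[0.084,0,0],[0.084,0,0]]'

```text
time: 13.73
tcp_pos: [0.6516, -0.0638, 0.3776]
tool_rot: [0.712, -0.7, -0.031, 0.032]
contact_force: [0.2, -0.2, -0.3]
opening: 0.0857
```

Run:
```python
from h import *
o=telemetry.get_obs(); print(o['tcp_pos'],o['qpos'])
f=cam('top'); cv2.imwrite('pics/crop9.png',cv2.resize(f['img'][105:300,225:425],None,fx=3,fy=3))
f=cam('side'); cv2.imwrite('pics/crop9s.png',cv2.resize(f['img'][100:250,220:400],None,fx=4,fy=4))
```

```text
[ 0.65155523 -0.06380149  0.37761831] [-0.25500383  0.479475    0.89597115 -0.02482347  1.8519498   1.29321923]
```

View pics/crop9.png

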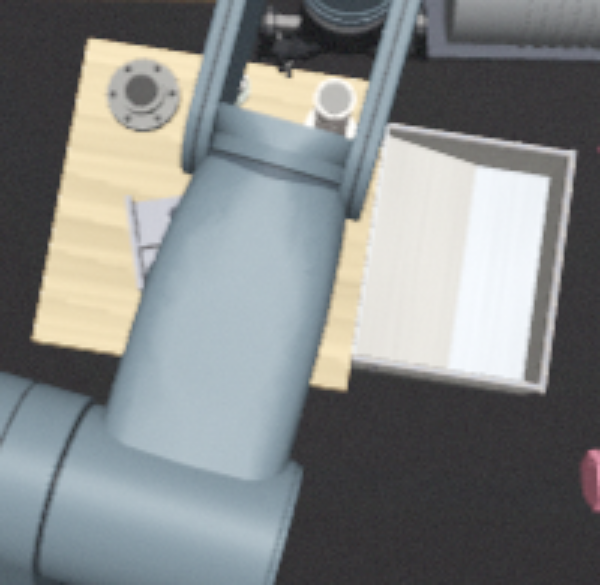

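View pics/crop9s.png

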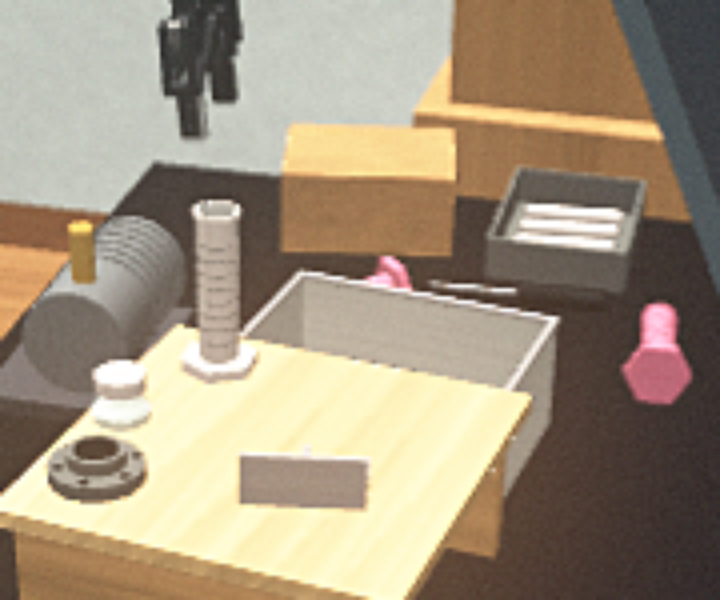

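The cylinder stands upright at side-crop (218,290), released and clear of the gripper. Next is the bracket push.

```bash
cat > push.py <<'E'
from h import *
# bracket re-measure not needed; path of face centre in stand frame
th0=17.5; c=np.array([-.046,.208])
def yb(t): t=np.radians(t); return np.array([-np.sin(t),np.cos(t)])
def path():
    s=0; th=th0; face=c+.035*yb(th0); out=[(face.copy(),th)]
    ds=.005
    while face[1]>-.022:
        th=max(0,th0*(1-s/.12)); face=face-ds*yb(th); s+=ds; out.append((face.copy(),th))
    return out
def tcp(face,th,gap,z=.173):
    w=world(*(face+(.011+gap)*yb(th))); return np.array([w[0],w[1],z]),toolR(0,th-7.65-90)
if __name__=='__main__':
    pa=path(); print(len(pa),pa[-1])
    a,Ra=tcp(*pa[0],.02,.36); b,_=tcp(*pa[0],.02,.173)
    mid=(np.array([.60,.03,.385]),toolR(0,-45))
    print(a,b)
    P=[mid,(a,Ra),(b,Ra)]+[tcp(*pa[i],0) for i in (12,24,36,len(pa)-1)]
    check(P); rows(P[:2])
E
python3 push.py
```

```text
55 (array([-0.03758925, -0.02664551]), 0)
[0.51090807 0.16899942 0.36      ] [0.51090807 0.16899942 0.173     ]
-> 19 rows [-0.14  0.3   1.13  0.    1.7  -0.92] maxstep 0.12 err 0.0 margin 0.94
-> 5 rows [ 0.11  0.19  1.35  0.    1.61 -0.06] maxstep 0.18 err 0.0 margin 1.1
-> 5 rows [ 0.11  0.29  1.66 -0.    1.18 -0.06] maxstep 0.09 err 0.0 margin 0.92
-> 2 rows [-0.04  0.28  1.68 -0.    1.18 -0.07] maxstep 0.08 err 0.0 margin 0.9
-> 2 rows [-0.16  0.27  1.7   0.    1.17 -0.04] maxstep 0.06 err 0.0 margin 0.88
-> 2 rows [-0.28  0.25  1.72  0.    1.17 -0.14] maxstep 0.06 err 0.0 margin 0.86
-> 3 rows [-0.45  0.25  1.72  0.    1.17 -0.32] maxstep 0.06 err 0.0 margin 0.86
off [-0.2368, 0.1286, -0.0111] dr [0.007, 0.0169, -0.372]
off [-0.588, 0.3389, 0.0709] dr [0.0105, 0.0125, -0.2745]
```

Emit:
play_rows --offset '[[-0.15,0.085,0],[-0.3,0.17,0.02],[-0.4,0.23,0.04],[-0.5,0.28,0.06],[-0.588,0.339,0.071],[-0.588,0.339,0.071],[-0.588,0.339,0.071],[-0.588,0.339,0.071],[-0.588,0.339,0.071],[-0.588,0.339,0.071],[-0.588,0.339,0.071],[-0.588,0.339,0.071],[-0.588,0.339,0.071],[-0.588,0.339,0.071],[-0.588,0.339,0.071],[-0.588,0.339,0.071],[-0.588,0.339,0.071],[-0.588,0.339,0.071]]' --dr '[[0,0,0],[0,0,-0.01],[0.005,0.005,-0.1],[0.01,0.012,-0.2745],[0.0105,0.0125,-0.2745],[0.0105,0.0125,-0.2745],[0.0105,0.0125,-0.2745],[0.0105,0.0125,-0.2745],[0.0105,0.0125,-0.2745],[0.0105,0.0125,-0.2745],[0.0105,0.0125,-0.2745],[0.0105,0.0125,-0.2745],[0.0105,0.0125,-0.2745],[0.0105,0.0125,-0.2745],[0.0105,0.0125,-0.2745],[0.0105,0.0125,-0.2745],[0.0105,0.0125,-0.2745],[0.0105,0.0125,-0.2745]]' --claw 0.6

```text
time: 15.33
tcp_pos: [0.511, 0.1694, 0.3597]
tool_rot: [0.996, 0.085, 0.0, 0.001]
contact_force: [-0.3, -0.5, 0.2]
opening: 0.0511
```

Run:
```python
from push import *
o=telemetry.get_obs(); print(o['tcp_pos'],o['qpos'],o['opening'])
pa=path(); b,R=tcp(*pa[0],.02,.173); rows([(b,R)])
f=cam('top'); cv2.imwrite('pics/crop10.png',cv2.resize(f['img'][105:300,225:425],None,fx=3,fy=3))
f=cam('side'); cv2.imwrite('pics/crop10s.png',cv2.resize(f['img'][100:250,220:400],None,fx=4,fy=4))
```

```text
[0.51095669 0.16938002 0.35968139] [ 1.13440916e-01  1.86085521e-01  1.34674979e+00 -1.01421914e-03
  1.60847498e+00 -5.71855204e-02] 0.051107512121251
off [-0.0004, 0.0004, 0.4667] dr [0.0002, -0.0, -0.0002]
```

View pics/crop10.png

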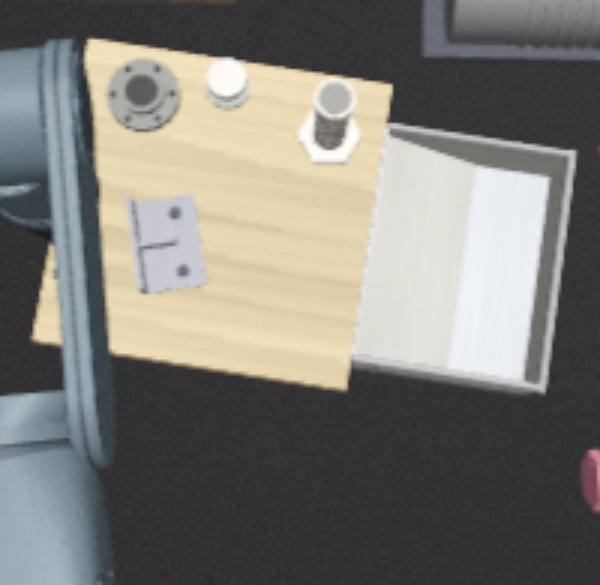

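View pics/crop10s.png

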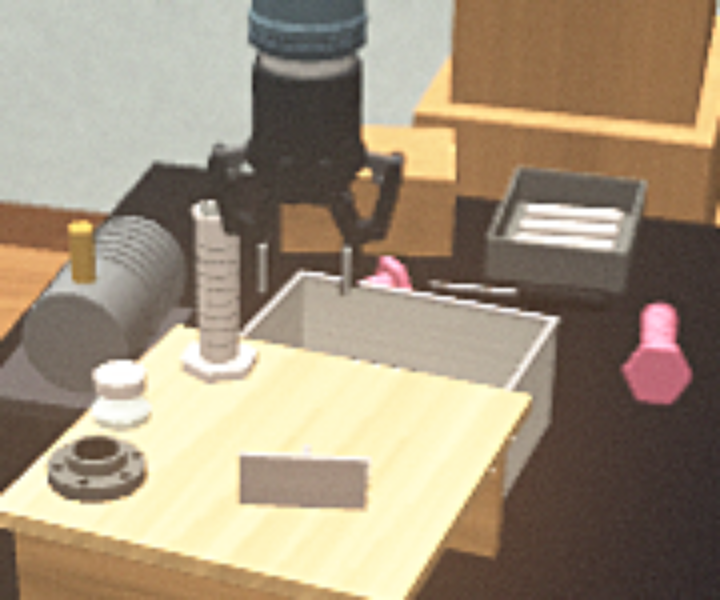

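Emit:
play_rows --offset '[[0,0,0.1],[0,0,0.2],[0,0,0.3],[0,0,0.37],[0,0,0.42],[0,0,0.45],[0,0,0.4667],[0,0,0.4667],[0,0,0.4667]]' --dr '[[0,0,0],[0,0,0],[0,0,0],[0,0,0],[0,0,0],[0,0,0],[0,0,0],[0,0,0],[0,0,0]]'

```text
time: 16.18
tcp_pos: [0.5111, 0.1692, 0.1742]
tool_rot: [0.996, 0.086, 0.001, 0.0]
contact_force: [-0.4, 0.1, 0.4]
opening: 0.0513
```

Run:
```python
from push import *
o=telemetry.get_obs(); print(o['tcp_pos'],o['contact_force'])
pa=path(); rows([tcp(*pa[0],.01),tcp(*pa[0],0)]+[tcp(*pa[i],0) for i in range(2,len(pa),4)]+[tcp(*pa[-1],0)])
f=cam('side'); cv2.imwrite('pics/crop11s.png',cv2.resize(f['img'][150:250,250:370],None,fx=6,fy=6))
```

```text
[0.51111041 0.16922848 0.174225  ] [-0.3626036   0.07260161  0.37045235]
off [-0.0006, 0.0255, 0.0031] dr [0.0002, -0.0005, -0.0]
off [-0.0006, 0.0505, 0.0031] dr [0.0002, -0.0005, -0.0]
off [-0.0004, 0.0755, 0.0031] dr [0.0001, -0.0005, 0.002]
off [-0.0012, 0.1255, 0.0032] dr [0.0001, -0.0005, 0.0101]
off [-0.0046, 0.1754, 0.0032] dr [0.0001, -0.0005, 0.0182]
off [-0.0105, 0.225, 0.0032] dr [0.0001, -0.0005, 0.0263]
off [-0.0189, 0.2743, 0.0033] dr [0.0001, -0.0005, 0.0344]
off [-0.0298, 0.3231, 0.0033] dr [0.0001, -0.0005, 0.0425]
off [-0.0433, 0.3712, 0.0033] dr [0.0001, -0.0005, 0.0486]
off [-0.0584, 0.4189, 0.0033] dr [0.0001, -0.0005, 0.0486]
off [-0.0734, 0.4666, 0.0033] dr [0.0001, -0.0005, 0.0486]
off [-0.0884, 0.5143, 0.0033] dr [0.0001, -0.0005, 0.0486]
off [-0.1034, 0.562, 0.0033] dr [0.0001, -0.0005, 0.0486]
off [-0.1184, 0.6097, 0.0033] dr [0.0001, -0.0005, 0.0486]
off [-0.1335, 0.6574, 0.0033] dr [0.0001, -0.0005, 0.0486]
off [-0.1485, 0.7051, 0.0033] dr [0.0001, -0.0005, 0.0486]
off [-0.1485, 0.7051, 0.0033] dr [0.0001, -0.0005, 0.0486]
```

View pics/crop11s.png

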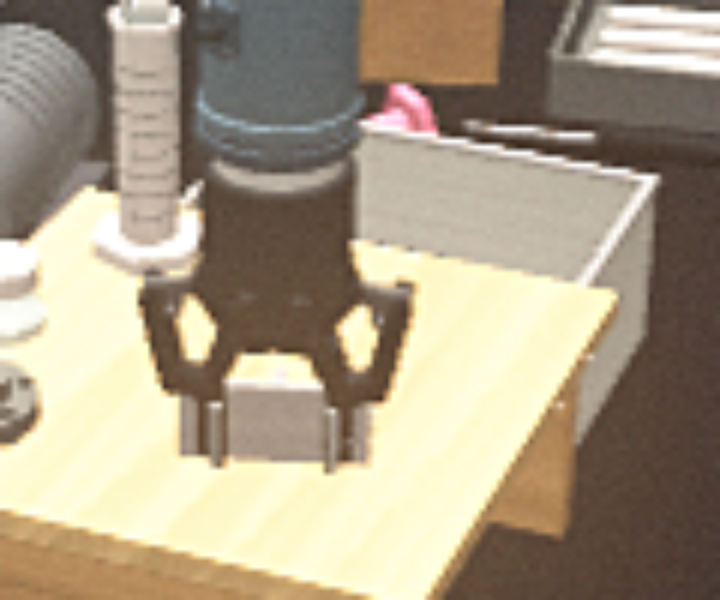

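Emit:
play_rows --offset '[[0,0.0125,0.002],[0,0.025,0.003],[0,0.035,0.003],[0,0.045,0.003],[0,0.055,0.003],[0,0.065,0.003],[0,0.0755,0.003],[-0.001,0.1,0.003],[-0.0012,0.1255,0.003],[-0.003,0.15,0.003],[-0.0046,0.1754,0.003],[-0.0075,0.2,0.003],[-0.0105,0.225,0.003],[-0.0147,0.25,0.003],[-0.0189,0.2743,0.003],[-0.0243,0.299,0.003],[-0.0298,0.3231,0.003],[-0.0365,0.347,0.003],[-0.0433,0.3712,0.003],[-0.0433,0.3712,0.003]]' --dr '[[0,0,0],[0,0,0],[0,0,0],[0,0,0],[0,0,0],[0,0,0],[0,0,0.002],[0,0,0.006],[0,0,0.01],[0,0,0.014],[0,0,0.018],[0,0,0.022],[0,0,0.026],[0,0,0.03],[0,0,0.034],[0,0,0.038],[0,0,0.0425],[0,0,0.0455],[0,0,0.0486],[0,0,0.0486]]'

```text
time: 17.9
tcp_pos: [0.5186, 0.0176, 0.1726]
tool_rot: [0.998, -0.068, 0.001, 0.001]
contact_force: [0.1, 0.4, -0.0]
opening: 0.0511
```

Run:
```python
from push import *
o=telemetry.get_obs(); print(o['tcp_pos'],o['contact_force'],stand(o['tcp_pos']),Ro.from_quat(o['tool_rot']).as_matrix()[:,0])
pa=path(); rows([tcp(*pa[i],0) for i in range(30,len(pa),4)]+[tcp(*pa[-1],0)])
f=cam('top'); cv2.imwrite('pics/crop12.png',cv2.resize(f['img'][105:300,225:425],None,fx=3,fy=3))
f=cam('side'); cv2.imwrite('pics/crop12s.png',cv2.resize(f['img'][130:250,250:400],None,fx=5,fy=5))
```

```text
[0.51864031 0.01759195 0.17257153] [ 0.12147699  0.44849014 -0.0151987 ] [-0.03802759  0.12191474] [ 0.99075827 -0.13561988  0.00230196]
off [0.0012, 0.0439, -0.001] dr [0.0003, -0.0004, -0.0004]
off [0.0013, 0.0939, -0.0009] dr [0.0003, -0.0004, -0.0004]
off [0.0015, 0.1439, -0.0008] dr [0.0003, -0.0004, -0.0004]
off [0.0016, 0.1939, -0.0007] dr [0.0003, -0.0004, -0.0004]
off [0.0017, 0.2439, -0.0007] dr [0.0003, -0.0004, -0.0004]
off [0.0018, 0.2939, -0.0006] dr [0.0003, -0.0004, -0.0004]
off [0.002, 0.3439, -0.0005] dr [0.0003, -0.0004, -0.0004]
off [0.002, 0.3439, -0.0005] dr [0.0003, -0.0004, -0.0004]
```

View pics/crop12.png

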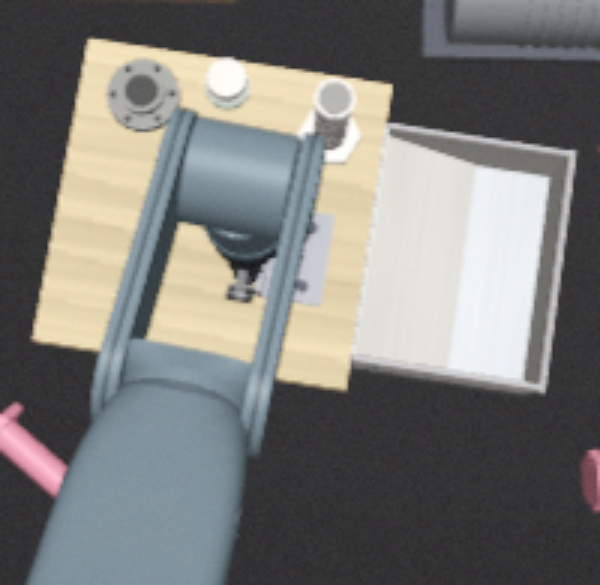

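View pics/crop12s.png

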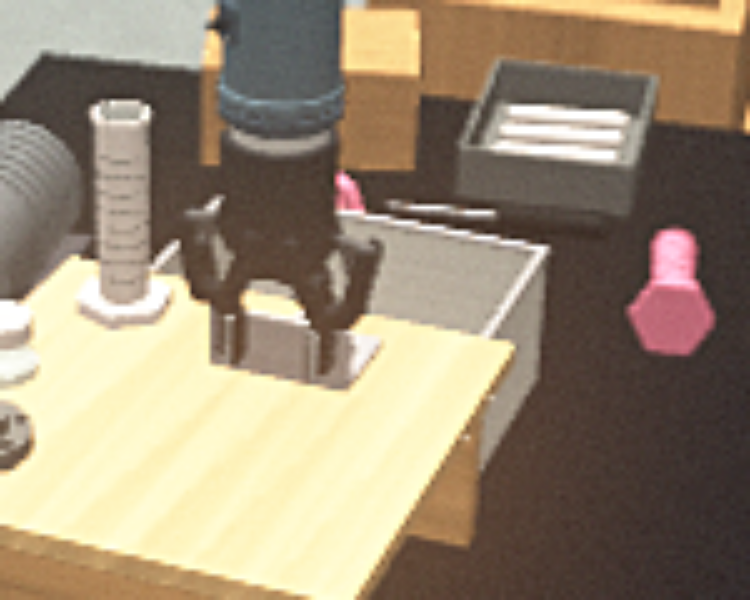

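Emit:
play_rows --offset '[[0,0.02,0],[0.001,0.044,0],[0.001,0.069,0],[0.001,0.094,0],[0.001,0.119,0],[0.0015,0.144,0],[0.0015,0.169,0],[0.0015,0.194,0],[0.002,0.219,0],[0.002,0.244,0],[0.002,0.269,0],[0.002,0.294,0],[0.002,0.319,0],[0.002,0.344,0],[0.002,0.344,0],[0.002,0.344,0],[0.002,0.344,0],[0.002,0.344,0]]' --dr '[[0,0,0],[0,0,0],[0,0,0],[0,0,0],[0,0,0],[0,0,0],[0,0,0],[0,0,0],[0,0,0],[0,0,0],[0,0,0],[0,0,0],[0,0,0],[0,0,0],[0,0,0],[0,0,0],[0,0,0],[0,0,0]]'

```text
time: 19.5
tcp_pos: [0.5015, -0.1162, 0.1727]
tool_rot: [0.998, -0.066, 0.001, -0.0]
contact_force: [0.0, -0.1, 0.2]
opening: 0.0514
```

Run:
```python
from push import *
o=telemetry.get_obs(); print(o['tcp_pos'],o['contact_force'],stand(o['tcp_pos']))
p=np.array(o['tcp_pos']); R=Ro.from_quat(o['tool_rot'])
P=[(p+[0,0,.2],R)]; check(P); rows(P)
f=cam('top'); cv2.imwrite('pics/crop13.png',cv2.resize(f['img'][105:300,225:425],None,fx=3,fy=3))
f=cam('side'); cv2.imwrite('pics/crop13s.png',cv2.resize(f['img'][130:250,250:400],None,fx=5,fy=5))
```

```text
[ 0.50147628 -0.11617753  0.17272631] [ 0.0087342  -0.13287667  0.1900687 ] [-0.03723129 -0.01294906]
-> 5 rows [-0.45  0.14  1.38  0.    1.63 -0.31] maxstep 0.09 err 0.0 margin 1.05
off [0.0014, -0.0001, -0.5] dr [0.0, 0.0, 0.0]
```

View pics/crop13.png

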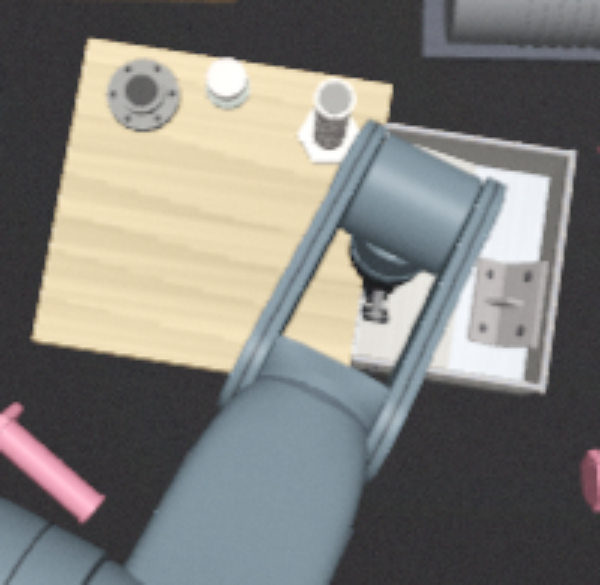

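View pics/crop13s.png

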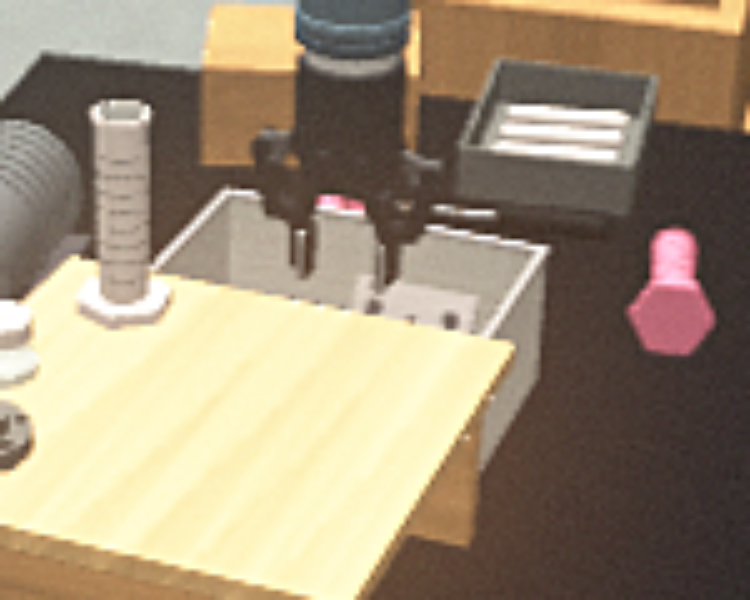

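The bracket lies in the chute at top crop (510,303), and the cylinder still stands with its foot at about (329,137). I raise the arm clear and check once more.

Emit:
play_rows --offset '[[0,0,-0.05],[0,0,-0.12],[0,0,-0.2],[0,0,-0.3],[0,0,-0.4],[0,0,-0.45],[0,0,-0.45],[0,0,-0.45],[0,0,-0.45],[0,0,-0.45]]' --dr '[[0,0,0],[0,0,0],[0,0,0],[0,0,0],[0,0,0],[0,0,0],[0,0,0],[0,0,0],[0,0,0],[0,0,0]]'

```text
time: 20.43
tcp_pos: [0.5003, -0.116, 0.3509]
tool_rot: [0.998, -0.066, -0.0, -0.001]
contact_force: [0.0, -0.7, -1.0]
opening: 0.0513
```

Run:
```python
from h import *
o=telemetry.get_obs(); print(o['time'],o['tcp_pos'],o['contact_force'],np.abs(o['dq']).max())
cam('top','top14.png'); f=cam('side','side14.png')
W=cloud(f); k=(abs(W[...,1]+.06)<.05)&(abs(W[...,0]-.655)<.05)&(W[...,2]>.28)&(W[...,2]<.33); print('rim z',np.nanmax(W[...,2][k]),k.sum())
```

```text
20.4333 [ 0.50033938 -0.11600454  0.35094969] [ 0.04849683 -0.7467265  -0.96172108] 0.004708874214577805
rim z 0.3037289680673529 98
```

View pics/top14.png

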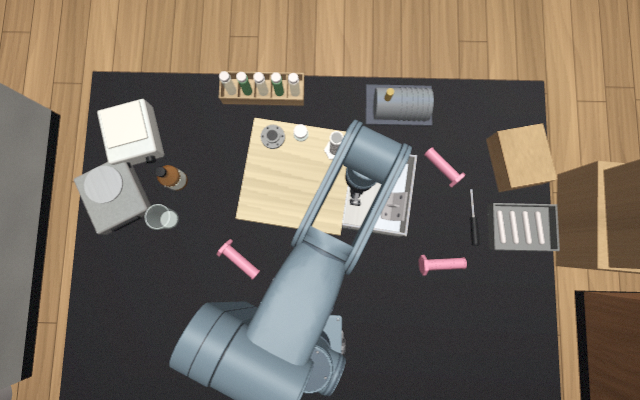

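View pics/side14.png

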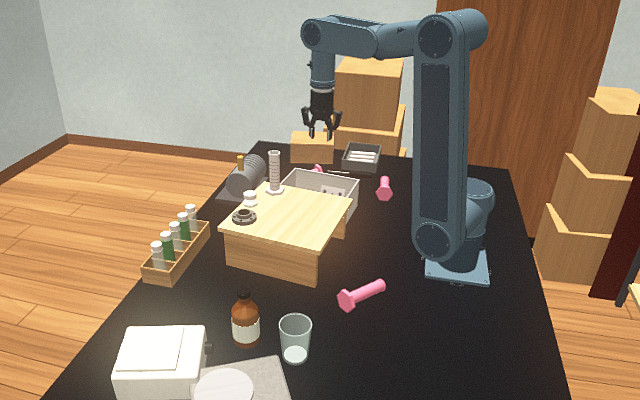

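The side view shows the cylinder upright at (275,172). The top view shows the bracket in the chute at (394,206), and everything else where it was.

```bash
python3 -c "
from station import env; print(env.close_job())"
```

```text
the job is handed in; nothing more can be done
None
```

The job is handed in at about 20.4 s of the 72 s allowed. The cylinder stands on the shelf and the bracket is in the chute.

- **Cylinder:** I gripped it near the rim, turned it upright and set it down near the shelf's far right corner, about 105 mm from the middle along the chute edge. The set-down force read 23 N. I let go before touching the bracket.
- **Bracket:** I pushed it flat along the shelf with two fingers until it dropped into the chute.
- **Last checks:** Before hand-in, the cylinder's rim measured about 0.304 m high, as it should for standing on the shelf. The bracket was seen inside the chute. The arm was raised clear with no contact force beyond noise. The flange, jar, beaker, bottle, screwdriver and pink look-alikes looked unmoved in the pictures.
- **What went wrong on the way:** My first approach ran too close to the robot's own base and swung the first joint the wrong way, so I backed out and re-planned without touching anything. The cylinder slipped about 9° in the grip while it was turned. I corrected that before setting it down.

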